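# Fit the winder's spindle

### The arm

A 7-joint arm with a two-finger parallel gripper is mounted at the origin on the work surface. World frame = base frame: x ahead of the robot, y to its left, z up, the work surface at z = 0. Lengths are in m, angles in rad, forces in N, time in s.
With the tool pointing down it reaches from about 0.4 to 0.85 m from the base axis. Payload 10.4 kg.
Tool frame: the origin (TCP) lies midway between the tips of the shut fingers; the grasp point (between the pads) lies r.grip_point_offset behind it (r.grip_point_offset is the distance from the TCP to the grasp point, in m); z points along the fingers, y is the line along which they close (so a half turn about z gives the same grasp; the last joint's range is limited). The gripper opens to 87 mm and grips with 3 to 60 N. Pads are 19 mm wide; open, the fingers measure 117 mm over their backs; the gripper's body (75 mm by 190 mm) begins 51 mm behind the grasp point.
Start: joints at [1.151, 0.332, -0.065, 1.46, 0.022, 1.35, -0.088], TCP at [0.242, -0.576, 0.196] pointing down, gripper open.
Joint ranges: [-2.6, 2.6], [-0.5, 2.12], [-1.47, 1.34], [0.16, 2.42], [-1.27, 4.41], [0.06, 2.06], [-2.6, 2.6]. Speed limits (rad/s): [2.22, 2.22, 2.79, 2.79, 3.14, 3.14, 3.14].

### API

Orientations are given as a unit quaternion [x, y, z, w].
In Python, from bench import r gives the robot as it stands.
- The arm moves only by the tool play_rows, never from a script. Its arguments are lists of equal length, an entry for each row: "claw": the closure, from 0 (fully open) to 1 (shut); "delta_pos": the shift along the tool's x, y, z scaled (see below), a list of three; "delta_rot": the turn, a rotation vector about the tool's x, y, z scaled (see below), a list of three. A call has 1 to 8 rows; each row shifts and turns the commanded pose from where the row before left it, along the tool's axes as they then stand; what a row does not reach is not made up. The controller multiplies each number of a shift by 200 mm and each number of a turn by pi rad. A row lasts 1/10 s, in which the tool goes at most 50 mm and 8.59 degrees, less where a joint would pass 70% of its speed; a pose out of reach is approached as far as the arm can. A call with a number of a shift or a turn outside -1 to 1 is refused whole. A call with a gripper value outside its range is refused whole. The fingers move at their own pace and stop on an object; "squeeze" is the grip in N (left out, the last holds). Time passes only in rows, so rows that do not move let the fingers close. It gives the time, the measured TCP pose, the force, the opening and the grip force at its end, in the units of the state.
- r.read_state(): the state, without advancing time (a new reading comes with each control period).
- r.camera(name): name is "side" or "top" or "wrist"; returns a dict with "pixels" (400x640x3 uint8, red, green, blue), "camera_matrix" (3x3 intrinsics, pixels), "D" ([k1, k2, p1, p2, k3] as OpenCV has them; the pictures are not rectified), "cam_to_world" (4x4, takes a point from camera to world coordinates); the wrist camera has in their place "hand_eye" (4x4, takes a point from camera to tool coordinates, whose origin is the TCP and whose axes are the flange's). Camera axes: x right, y up, looking along -z (the intrinsics and any distortion apply to the point x, -y, -z); pixel columns grow to the right and rows downward; lengths in m; the calibration is good to about 2 mm. A picture is of the moment at which its call begins: read the wrist's pose just before it. There is no depth.
- r.close_job(): hands the job in; it is judged then, once.
The state is a dict: "time": time; "joint_positions": joint angles; "joint_vel": joint speeds; "joint_torque": joint torques, N m; "ee_pos": TCP position; "eef_rot": TCP orientation; "ft_force": force on the tool from outside, world axes, zero at the start; "torque": the same for the moment, N m; "width": finger opening in m; "grip_force": force on a finger pad.
Only numpy, scipy, OpenCV 4.12 (cv2) and the standard library are available. Lean on these libraries where they do the work, as an engineer would, in place of code of your own. Each camera call takes 0.05 s, during which the arm holds its last target. There are 200 camera calls.

### The job

Take the orange pipe offcut out of the winder frame and stand it upright in the small empty red crate. Then fetch the steel spindle from its bin and push it, tip first, in at the blue cheek and on through both cheeks until its brass collar sits fully home against the blue cheek; the empty wooden rest is there to lay it down and take it again by the handle. Leave the other things on the table where they are.

Things in the scene. Friction and masses are not known exactly. Their poses are not given: they have to be found in the camera images.
- winder: Fixed plywood frame: base 90 (x) x 116 (y) x 12 mm, two upright cheek plates 90 wide (x), 12 thick (y), up to z = 135. Origin: centre of the underside, z up. Outer faces at y = -52 (BLUE cheek) and +52 (plain wood), 80 mm between them. An 18 mm hole runs along y through each cheek at x = 0, z = 105. The spindle enters at the blue cheek, going towards +y.
- winder_entry (a point): Centre of the hole's mouth on the outer face of the blue cheek: (0, -52, 105) mm in the winder's frame, which also gives its axes.
- winder_exit (a point): Centre of the hole on the outer face of the plain cheek: (0, 52, 105) mm in the winder's frame.
- spindle: Loose steel spindle, 190 mm long along its y axis, 0.12 kg. Origin: on the axis at the brass collar's front face. Shaft 14 mm thick from y = 0 to the tip at +130 (last 8 mm tapered); collar 34 mm thick, y = 0 to -10; green round handle 20 mm thick, y = -10 to -60. Centre of mass y = +30. Starts level in the store; handle, collar and 24 to 36 mm of shaft under the roof.
- spindle_tip (a point): Tip of the spindle's shaft, on its axis, (0, 130, 0) mm in the spindle's frame.
- store: Fixed: red bin on its side over a plank, mouth to +y, keeps the spindle. Origin at table top, z up. Bin: x = -45 to 45, y = -168 to -52, roof underside z = 119, top 124 mm, sides and back closed. Plank 84 wide (x), 10 thick, y = -170 to 54. Two 8 mm thick V rests at y = -62 and +32, flank tops z = 77, carry the shaft along y at x = 0, z = 75, tip to +y.
- cradle: Empty wooden rest, fixed: base 70 (x) x 110 (y) x 10 mm; two 8 mm thick V rests at y = -40 and +40 hold the spindle's shaft along y with its axis at z = 62 mm. V tops at z = 69, about 33 mm wide. Origin: centre of the underside, z up. With the spindle's origin near y = -57 (tip to +y; or the reverse) it lies steady, handle free.
- crate: Small open red crate for offcuts, fixed, 145 x 145 mm outside, 60 mm tall, walls and floor 4 to 5 mm. Origin: centre of the underside, z up.
- pipe: Loose orange plastic pipe offcut, 50 mm outer diameter, 140 mm tall, 0.1 kg, standing on the winder's base board (12 mm thick) between the cheeks, in the spindle's way. Origin: centre of its lower end, z along the pipe.
- jar: Bystander: jar, 50 mm diameter, 55 tall. Origin: centre of the underside.
- plank: Bystander: wooden block 60 (x) x 130 (y) x 35 mm. Origin: centre of the underside.
- tin: Bystander: tin can, 72 mm diameter, 85 tall. Origin: centre of the underside.
- green_ring: Bystander: green pipe ring, 76 mm diameter, 34 tall. Origin: centre of the underside.
- jar_lid: Bystander: brass-coloured lid, 72 mm diameter, 15 tall. Origin: centre of the underside.
- hose: Bystander: black ribbed hose piece, standing, 71 mm diameter, 77 tall. Origin: centre of the underside.
- offcut: Bystander: wood offcut 90 (x) x 40 (y) x 30 mm. Origin: centre of the underside.
There are look-alikes about, which are no part of the job. Leave any purple look-alike of the cradle alone. Of the things shaped like the spindle, the steel one is meant.

How it is judged:
By the outcome, as a careful person would: the job done as asked, in the order asked, and still so for the second after the job is handed in, with the robot touching nothing.
It also fails if it takes over 72 s, if anything falls off the work surface, if the arm or the gripper's body presses on something with over 40 N, if the wrist force passes 120 N, or if a joint passes its speed limit or range.

## Working session

There is one attempt and no reset: what is moved stays moved. The work goes in short steps, Python scripts to look and compute and a tool call to move; the robot and the scene stay as the last step left them, time stands still between calls to the robot, and variables do not carry over. Pictures are saved under pics/ and viewed, at most 10 in all, crops included, and the job is handed in when it is done.

Besides the shell and the picture viewer there is one more tool, called after "Request:" as name(argument=value, ...) on one line, values as JSON. play_rows: Moves the arm, as the interface text tells. Shifts and turns lie within -1 to 1; 1 stands for 200 mm of shift or pi rad of turn. Its arguments: {"type":"object","properties":{"claw":{"type":"array"},"delta_pos":{"type":"array"},"delta_rot":{"type":"array"},"squeeze":{"type":"number"}},"required":["claw","delta_pos","delta_rot"]}

```bash
mkdir -p pics; ls
python3 - <<'E'
from bench import r
import cv2,numpy as np,pickle
print(r.read_state(), r.grip_point_offset)
D={}
for n in("side","top","wrist"):
    c=r.camera(n);D[n]=c
    cv2.imwrite(f"pics/{n}0.png",c["pixels"][:,:,::-1])
    print(n,c["camera_matrix"],c["D"],c.get("cam_to_world",c.get("hand_eye")))
pickle.dump(D,open("v0.pkl","wb"))
E
```

```text
pics
{'time': 0.0, 'joint_positions': array([ 1.15140853,  0.33290041, -0.06470512,  1.46094056,  0.02159689,
        1.34989327, -0.08851407]), 'joint_vel': array([-8.42899075e-04,  2.02133769e-05,  6.03272299e-04,  1.02428822e-03,
       -1.74061117e-03,  6.94135360e-04,  1.85943783e-04]), 'joint_torque': array([-1.25103801e-03, -6.23261118e+01,  2.41674646e-02, -3.89893878e+01,
       -6.14076946e-02,  3.99526872e-02,  1.55148332e-04]), 'ee_pos': array([ 0.24136837, -0.57605049,  0.19483652]), 'eef_rot': array([ 9.80383051e-01,  1.97100355e-01, -1.72583288e-04, -7.02190116e-04]), 'ft_force': array([-0.16558248,  0.33699605,  0.75849051]), 'torque': array([-0.04203385,  0.04895099,  0.04499282]), 'grip_force': 0.0, 'width': 0.08683611060822645} 0.0187
side [[367.73411407   0.         320.07863625]
 [  0.         367.73411407 200.09848525]
 [  0.           0.           1.        ]] [-0.0256301  0.         0.         0.         0.       ] [[ 0.97485711  0.16471893 -0.15007096  0.39691961]
 [-0.22236677  0.76256955 -0.6074872  -0.58062655]
 [ 0.0143749   0.62558401  0.78002436  0.8688
[... 219 characters left out ...]
        0.          0.        ] [[ 0.01682834  0.98349907 -0.18012879  0.29296214]
 [-0.99985602  0.01616059 -0.00517404  0.0401592 ]
 [-0.00217768  0.18018993  0.98362943  1.54043716]
 [ 0.          0.          0.          1.        ]]
wrist [[275.81828571   0.         321.88348485]
 [  0.         275.81828571 203.13259683]
 [  0.           0.           1.        ]] [-0.02245117  0.          0.          0.          0.        ] [[-7.44033545e-06  9.63073316e-01  2.69239278e-01  7.35724547e-02]
 [ 9.99999456e-01  2.87896648e-04 -1.00217639e-03 -5.08061581e-04]
 [-1.04268243e-03  2.69239124e-01 -9.63072794e-01 -1.89903678e-01]
 [ 0.00000000e+00  0.00000000e+00  0.00000000e+00  1.00000000e+00]]
```

View pics/top0.png

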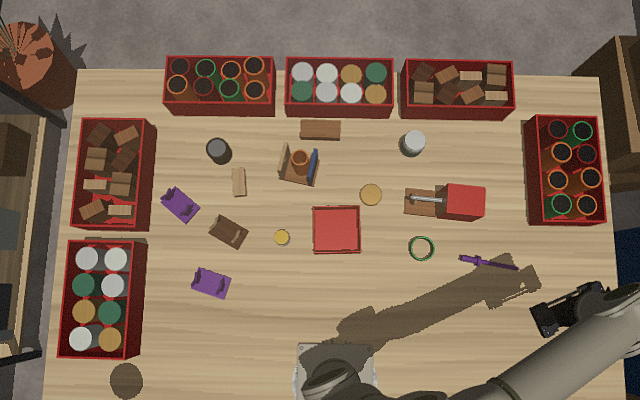

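View pics/side0.png

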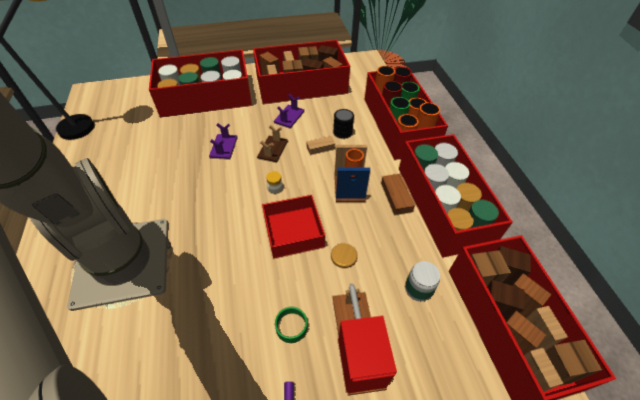

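Top view: winder with pipe at (300,165), blue cheek right of it (313,167), store (445,202) with shaft at (425,198), crate (336,230), brown cradle (229,232). The side view shows the same layout: pipe (354,156), blue cheek (352,183), crate (294,226), spindle (354,295).

```bash
cat > h.py <<'E'
import numpy as np,cv2,pickle
from scipy.spatial.transform import Rotation as R
def pose(s):
    T=np.eye(4);T[:3,:3]=R.from_quat(s["eef_rot"]).as_matrix();T[:3,3]=s["ee_pos"];return T
def c2w(c,s=None): return c["cam_to_world"] if "cam_to_world" in c else pose(s)@c["hand_eye"]
def rays(c,uv,s=None):
    T=c2w(c,s);p=cv2.undistortPoints(np.float64(uv).reshape(-1,1,2),np.array(c["camera_matrix"]),np.array(c["D"])).reshape(-1,2)
    d=np.c_[p[:,0],-p[:,1],-np.ones(len(p))]@T[:3,:3].T
    return T[:3,3],d/np.linalg.norm(d,axis=1,keepdims=True)
def onz(c,uv,z,s=None):
    o,d=rays(c,uv,s);return o+d*((z-o[2])/d[:,2])[:,None]
def tri(views): # [(c,uv,s)]
    A=0;b=0;L=[]
    for c,uv,s in views:
        o,d=rays(c,[uv],s);d=d[0];P=np.eye(3)-np.outer(d,d);A=A+P;b=b+P@o;L.append((o,P))
    x=np.linalg.solve(A,b);return x,[np.linalg.norm(P@(x-o)) for o,P in L]
def proj(c,X,s=None):
    T=np.linalg.inv(c2w(c,s));p=np.atleast_2d(X)@T[:3,:3].T+T[:3,3];p=p*[1,-1,-1]
    return cv2.projectPoints(p,np.zeros(3),np.zeros(3),np.array(c["camera_matrix"]),np.array(c["D"]))[0].reshape(-1,2)
def mask(c,h,smin=90,vmin=40,vmax=255,roi=None):
    H=cv2.cvtColor(c["pixels"],cv2.COLOR_RGB2HSV)
    a=(h[0]%180);b=h[1];hh=H[...,0]
    m=((hh>=a)&(hh<=b)) if a<=b else ((hh>=a)|(hh<=b))
    m=m&(H[...,1]>=smin)&(H[...,2]>=vmin)&(H[...,2]<=vmax)
    m=m.astype(np.uint8)*255
    if roi: k=np.zeros_like(m);x0,y0,x1,y1=roi;k[y0:y1,x0:x1]=1;m=m*k
    return m
def blobs(m,amin=15):
    cs,_=cv2.findContours(m,cv2.RETR_EXTERNAL,cv2.CHAIN_APPROX_NONE)
    return sorted([c for c in cs if cv2.contourArea(c)>amin],key=cv2.contourArea,reverse=True)
def quad(c): return cv2.boxPoints(cv2.minAreaRect(c))
E
python3 - <<'E'
from h import *
D=pickle.load(open("v0.pkl","rb"));t,s=D["top"],D["side"]
np.set_printoptions(precision=4,suppress=True)
print("crate");
for c,roi,z in((t,(300,195,372,262),.06),(s,(255,190,330,260),.06)):
    b=blobs(mask(c,(172,6),150,60,roi=roi))[0];q=quad(b);print(q.tolist(),cv2.contourArea(b));P=onz(c,q,z);print(P,P.mean(0),np.linalg.norm(np.diff(P,axis=0),axis=1))
print("roof")
for c,roi,z in((t,(440,180,495,225),.124),(s,(335,310,400,395),.124)):
    b=blobs(mask(c,(172,6),150,150,roi=roi))[0];q=quad(b);print(q.tolist());P=onz(c,q,z);print(P,P.mean(0),np.linalg.norm(np.diff(P,axis=0),axis=1))
print("orange")
for c,roi in((t,(280,140,330,190)),(s,(335,140,372,175))):
    for b in blobs(mask(c,(3,16),150,60,roi=roi))[:2]: print(cv2.boundingRect(b),cv2.minAreaRect(b),onz(c,[cv2.minAreaRect(b)[0]],.152))
print("blue")
for c,roi in((t,(290,140,330,190)),(s,(325,150,380,210))):
    b=blobs(mask(c,(100,125),90,20,roi=roi))[0];q=quad(b);print(q.tolist());print(onz(c,q,.135),onz(c,q,0.012))
k=[cv2.resize(cv2.cvtColor(a["pixels"],cv2.COLOR_RGB2BGR)[y:y+h,x:x+w],(400,300),interpolation=cv2.INTER_CUBIC) for a,x,y,w,h in((t,260,130,80,60),(t,190,205,80,60),(t,395,175,100,75),(s,310,130,80,60))]
cv2.imwrite("pics/z.png",np.vstack([np.hstack(k[:2]),np.hstack(k[2:])]))
E
```

```text
crate
[[313.0, 205.0], [360.0, 205.0], [360.0, 253.0], [313.0, 253.0]] 2007.5
[[ 0.5341  0.0748  0.06  ]
 [ 0.5365 -0.0705  0.06  ]
 [ 0.3887 -0.0709  0.06  ]
 [ 0.3864  0.0718  0.06  ]] [0.4614 0.0013 0.06  ] [0.1453 0.1478 0.1428]
[[261.06524658203125, 204.29823303222656], [315.13421630859375, 192.4706573486328], [326.83782958984375, 245.97300720214844], [272.76885986328125, 257.80059814453125]] 2802.0
[[ 0.3884  0.0694  0.06  ]
 [ 0.5449  0.0797  0.06  ]
 [ 0.5359 -0.1014  0.06  ]
 [ 0.3957 -0.1061  0.06  ]] [ 0.4662 -0.0146  0.06  ] [0.1569 0.1813 0.1403]
roof
[[445.0000305175781, 212.00001525878906], [448.1172790527344, 182.9054412841797], [486.4627990722656, 187.01390075683594], [483.3455505371094, 216.1084747314453]]
[[ 0.509  -0.3173  0.124 ]
 [ 0.5971 -0.3293  0.124 ]
 [ 0.5865 -0.4444  0.124 ]
 [ 0.4985 -0.4312  0.124 ]] [ 0.5478 -0.3806  0.124 ] [0.0889 0.1156 0.089 ]
[[340.2010498046875, 320.30621337890625], [386.20855712890625, 312.47515869140625], [396.77081298828125, 374.52838134765625], [350.7633056640625, 382.35943603515625]]
[[ 0.5101 -0.3193  0.124 ]
 [ 0.6086 -0.3
[... 279 characters left out ...]
21, 19) ((354.0, 157.0), (18.0, 20.0), 90.0) [[0.6605 0.1068 0.152 ]]
blue
[[310.2384338378906, 162.79229736328125], [314.1384582519531, 148.4923095703125], [316.8461608886719, 149.23077392578125], [312.9461364746094, 163.53076171875]]
[[0.6492 0.0838 0.135 ]
 [0.6936 0.0731 0.135 ]
 [0.6914 0.0649 0.135 ]
 [0.6471 0.0757 0.135 ]] [[0.6804 0.0877 0.012 ]
 [0.7286 0.076  0.012 ]
 [0.7263 0.0671 0.012 ]
 [0.6781 0.0788 0.012 ]]
[[337.0, 168.0], [369.0, 168.0], [369.0, 197.0], [337.0, 197.0]]
[[ 0.6089  0.0916  0.135 ]
 [ 0.6954  0.0731  0.135 ]
 [ 0.664  -0.0258  0.135 ]
 [ 0.583  -0.0083  0.135 ]] [[0.6444 0.2042 0.012 ]
 [0.7454 0.1827 0.012 ]
 [0.7087 0.0672 0.012 ]
 [0.6142 0.0876 0.012 ]]
```

View pics/z.png

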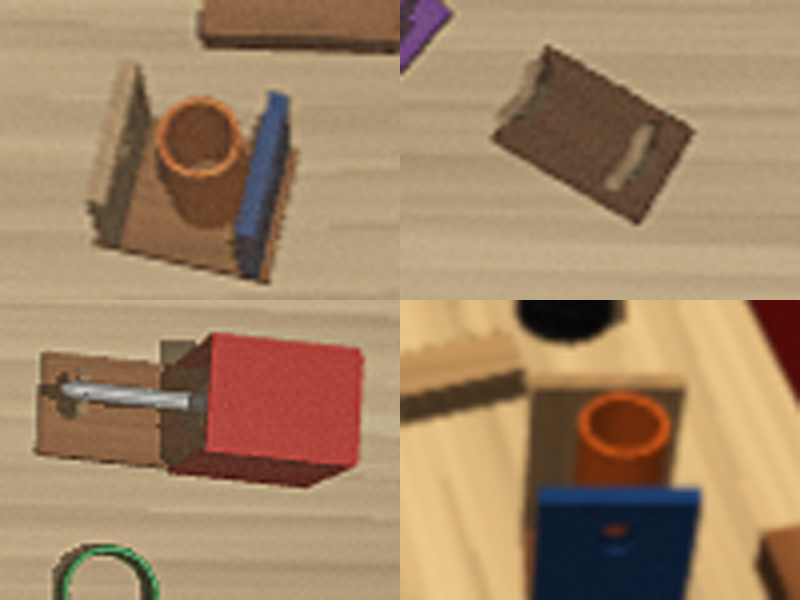

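The zoom shows the pipe rim at top-view pixel (300,157.6) and side-view pixel (354.8,155.2). The winder is yawed about -12° and the store about -8°, and the cradle is clearly visible. Next I move towards the winder for close views.

```bash
cat >> h.py <<'E'
def theta(q): x=R.from_quat(q).as_matrix()[:,0];return np.degrees(np.arctan2(x[1],x[0]))
def plan(pos,th,step=.045,s=None,maxrows=99):
    """rows from the present pose to pos with tool-x heading th (deg), tool down"""
    if s is None:
        from bench import r;s=r.read_state()
    p=np.array(s["ee_pos"]);Rm=R.from_quat(s["eef_rot"])
    Rt=R.from_euler("z",th,degrees=True)*R.from_quat([1,0,0,0])
    rv=(Rm.inv()*Rt).as_rotvec();n=int(max(1,np.ceil(np.linalg.norm(np.array(pos)-p)/step),np.ceil(np.degrees(np.linalg.norm(rv))/8)))
    dp=(np.array(pos)-p)/n;dr=rv/n
    P=[]
    for i in range(n):
        P.append((Rm.inv().apply(dp)/.2).round(3).tolist());Rm=Rm*R.from_rotvec(dr)
    print(n,"rows; rot",(dr/np.pi).round(4).tolist());print("pos",P)
E
python3 - <<'E'
from h import *
D=pickle.load(open("v0.pkl","rb"));t,s=D["top"],D["side"]
print(tri([(t,(300,157.6),None),(s,(354.8,155.2),None)]))
plan([.60,.06,.32],80)
E
```

```text
(array([0.66268009, 0.11371041, 0.15117214]), [np.float64(0.0021943091443126683), np.float64(0.002194309144312848)])
17 rows; rot [-0.0, -0.0, -0.0187]
pos [[0.17, -0.132, -0.037], [0.177, -0.122, -0.037], [0.184, -0.111, -0.037], [0.19, -0.1, -0.037], [0.196, -0.089, -0.037], [0.201, -0.077, -0.037], [0.205, -0.065, -0.037], [0.208, -0.053, -0.037], [0.211, -0.041, -0.037], [0.213, -0.028, -0.037], [0.214, -0.016, -0.037], [0.215, -0.003, -0.037], [0.215, 0.01, -0.037], [0.214, 0.022, -0.037], [0.212, 0.035, -0.037], [0.21, 0.047, -0.037], [0.206, 0.059, -0.037]]
```

Request:
play_rows(claw=[0,0,0,0,0,0,0,0], delta_pos=[[0.17,-0.132,-0.037],[0.177,-0.122,-0.037],[0.184,-0.111,-0.037],[0.19,-0.1,-0.037],[0.196,-0.089,-0.037],[0.201,-0.077,-0.037],[0.205,-0.065,-0.037],[0.208,-0.053,-0.037]], delta_rot=[[0,0,-0.0187],[0,0,-0.0187],[0,0,-0.0187],[0,0,-0.0187],[0,0,-0.0187],[0,0,-0.0187],[0,0,-0.0187],[0,0,-0.0187]])

```text
time: 0.95
ee_pos: [0.411, -0.2751, 0.2551]
eef_rot: [0.907, 0.421, -0.0, 0.0]
ft_force: [-0.0, -0.0, -0.7]
width: 0.0867
grip_force: 0.0
```

Request:
play_rows(claw=[0,0,0,0,0,0,0,0], delta_pos=[[0.211,-0.041,-0.037],[0.213,-0.028,-0.037],[0.214,-0.016,-0.037],[0.215,-0.003,-0.037],[0.215,0.01,-0.037],[0.214,0.022,-0.037],[0.212,0.035,-0.037],[0.21,0.047,-0.037]], delta_rot=[[0,0,-0.0187],[0,0,-0.0187],[0,0,-0.0187],[0,0,-0.0187],[0,0,-0.0187],[0,0,-0.0187],[0,0,-0.0187],[0,0,-0.0187]])

```text
time: 1.75
ee_pos: [0.58, 0.0242, 0.3143]
eef_rot: [0.784, 0.62, -0.0, 0.0]
ft_force: [-0.5, 0.2, 0.0]
width: 0.0869
grip_force: 0.0
```

Request:
play_rows(claw=[0,0,0], delta_pos=[[0.206,0.059,-0.037],[0,0,0],[0,0,0]], delta_rot=[[0,0,-0.0187],[0,0,0],[0,0,0]])

```text
time: 2.05
ee_pos: [0.6005, 0.0611, 0.3208]
eef_rot: [0.766, 0.643, -0.0, -0.0]
ft_force: [0.1, -0.8, 0.3]
width: 0.0875
grip_force: 0.0
```

```bash
cat >> h.py <<'E'
def shot(tag,png=False):
    from bench import r
    s=r.read_state();c=r.camera("wrist");pickle.dump((c,s),open(tag+".pkl","wb"))
    if png: cv2.imwrite(f"pics/{tag}.png",c["pixels"][:,:,::-1])
    print(s["time"],s["ee_pos"].round(4),theta(s["eef_rot"]).round(2),s["ft_force"].round(1),s["width"]);return c,s
E
python3 - <<'E'
from h import *
shot("w1",1)
plan([.66,.10,.32],78)
E
```

```text
2.05 [0.6005 0.0611 0.3208] 80.06 [ 0.1 -0.8  0.3] 0.08747436015226544
2 rows; rot [-0.0001, 0.0001, 0.0053]
pos [[0.126, 0.129, 0.002], [0.128, 0.127, 0.002]]
```

View pics/w1.png

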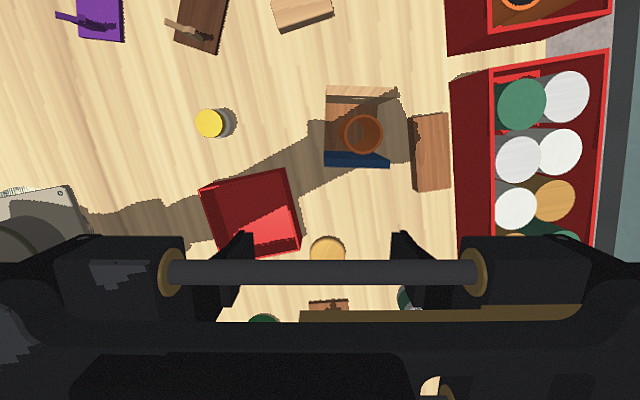

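The wrist view shows the pipe rim at (363,133), the blue cheek's top edge from (325,158) to (388,163), the plain cheek's edge at about (327,88) to (395,98), the crate at (250,212) and the cradle at about (200,25).

Request:
play_rows(claw=[0,0,0,0], delta_pos=[[0.126,0.129,0.002],[0.128,0.127,0.002],[0,0,0],[0,0,0]], delta_rot=[[0,0,0.0053],[0,0,0.0053],[0,0,0],[0,0,0]])

```text
time: 2.5
ee_pos: [0.6601, 0.0996, 0.3199]
eef_rot: [0.777, 0.629, -0.001, -0.0]
ft_force: [-0.4, -0.4, 0.1]
width: 0.0871
grip_force: 0.0
```

Run:
```python
from h import *
np.set_printoptions(precision=4,suppress=True)
shot("w2",1)
for k,roi in(("w1",(320,80,410,175)),("w2",(250,100,420,250))):
    c,s=pickle.load(open(k+".pkl","rb"))
    m=mask(c,(3,16),130,40,roi=roi)
    for b in blobs(m)[:2]: print(k,"or",cv2.boundingRect(b),cv2.fitEllipse(b))
    m=mask(c,(100,125),90,15,roi=roi)
    for b in blobs(m)[:2]: print(k,"bl",cv2.boundingRect(b),quad(b).tolist())
c,s=pickle.load(open("w2.pkl","rb"))
im=c["pixels"][:,:,::-1][70:270,200:466];cv2.imwrite("pics/w2z.png",cv2.resize(im,None,fx=3,fy=3,interpolation=cv2.INTER_CUBIC))
```

```text
2.5 [0.6601 0.0996 0.3199] 77.98 [-0.4 -0.4  0.1] 0.08709926702636073
w1 or (337, 111, 46, 44) ((360.7969970703125, 132.91213989257812), (40.2935791015625, 45.62077331542969), 75.69991302490234)
w1 or (325, 103, 35, 19) ((337.1072692871094, 110.1020736694336), (16.21271324157715, 37.449825286865234), 75.37535095214844)
w1 bl (324, 151, 66, 17) [[323.5602722167969, 165.6309814453125], [324.0498962402344, 150.45321655273438], [389.4656677246094, 152.56341552734375], [388.9760437011719, 167.74118041992188]]
w2 or (382, 138, 38, 78) ((401.5846252441406, 181.0901336669922), (35.51182556152344, 82.96932983398438), 179.43931579589844)
w2 or (301, 144, 43, 47) ((321.7408752441406, 168.46990966796875), (38.110897064208984, 44.354156494140625), 177.73788452148438)
w2 bl (288, 178, 63, 24) [[288.0, 178.0], [350.0, 178.0], [350.0, 201.0], [288.0, 201.0]]
```

View pics/w2z.png

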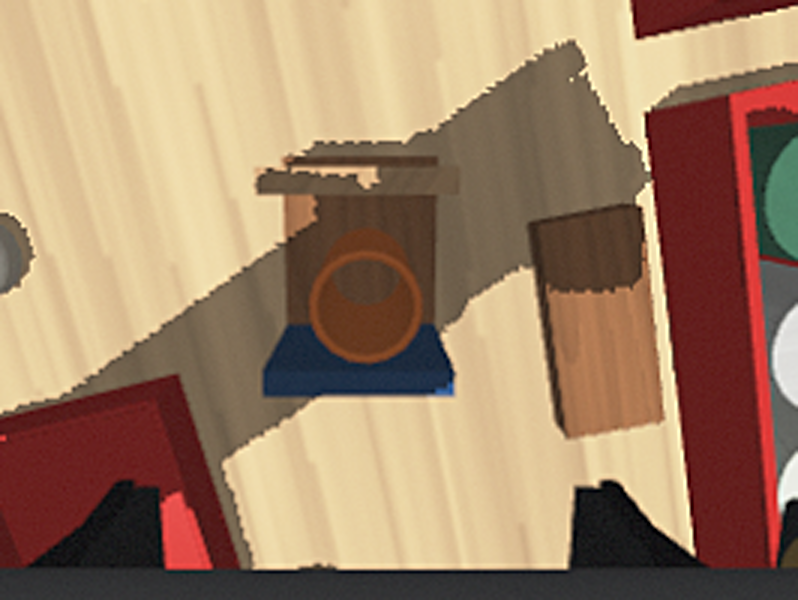

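In the zoom the winder's edges are square to the image. The blue top's outer edge is at row 202, columns 287.7 to 351.7. The plain cheek's top spans zoom rows 167 to 193, and the rim centre is at px (322,172).

Run:
```python
from h import *
np.set_printoptions(precision=4,suppress=True)
c,s=pickle.load(open("w2.pkl","rb"));c1,s1=pickle.load(open("w1.pkl","rb"))
z=lambda x,y:(200+x/3-.33,70+y/3-.33)
print("rim tri",tri([(c,z(366,306),s),(c1,(363,133.5),s1)]),tri([(c,z(366,306),s),(pickle.load(open("v0.pkl","rb"))["side"],(354.8,155.2),None)]))
print("rim z",onz(c,[z(366,306),z(309,306),z(423,306)],.152,s))
b=onz(c,[z(263,396),z(455,396),z(263,372),z(455,372)],.135,s);p=onz(c,[z(257,168),z(459,168),z(257,193),z(459,193)],.135,s)
print(b,p)
for a in(b[:2],b[2:],p[:2],p[2:]):
    d=a[1]-a[0];print("yaw",np.degrees(np.arctan2(d[1],d[0])),np.linalg.norm(d),a.mean(0))
# check blue outer top corner heights by two views
print(tri([(c,z(263,396),s),(c1,(324,166),s1)]),tri([(c,z(455,396),s),(c1,(389.5,168),s1)]))
```

```text
rim tri (array([0.6627, 0.1158, 0.152 ]), [np.float64(0.00029550882009957206), np.float64(0.00029550882009954783)]) (array([0.664 , 0.1149, 0.1506]), [np.float64(0.0012471786006799418), np.float64(0.0012471786006798236)])
rim z [[0.6629 0.1156 0.152 ]
 [0.6386 0.1207 0.152 ]
 [0.6872 0.1104 0.152 ]]
[[0.6061 0.0813 0.135 ]
 [0.6943 0.0626 0.135 ]
 [0.6089 0.0926 0.135 ]
 [0.6964 0.074  0.135 ]] [[0.6284 0.1822 0.135 ]
 [0.7147 0.1638 0.135 ]
 [0.6258 0.1719 0.135 ]
 [0.7128 0.1534 0.135 ]]
yaw -12.012232596019327 0.09021713381235996 [0.6502 0.0719 0.135 ]
yaw -12.014093894298728 0.08949023657940575 [0.6526 0.0833 0.135 ]
yaw -12.029701879356908 0.08824483490273607 [0.6715 0.173  0.135 ]
yaw -12.027896958121966 0.0889165085011912 [0.6693 0.1626 0.135 ]
(array([0.6068, 0.0822, 0.1386]), [np.float64(3.358000516457225e-05), np.float64(3.35800051646757e-05)]) (array([0.694 , 0.0639, 0.1385]), [np.float64(0.0003558594998233515), np.float64(0.0003558594998231783)])
```

Run:
```python
from h import *
plan([.6628,.1157,.106],78)
```

```text
5 rows; rot [0.0, 0.0001, -0.0001]
pos [[0.017, -0.001, 0.215], [0.017, -0.001, 0.215], [0.017, -0.001, 0.215], [0.017, -0.001, 0.215], [0.017, -0.001, 0.215]]
```

Request:
play_rows(claw=[0,0,0,0,0,0,0,0], delta_pos=[[0.083,-0.004,0.05],[0,0,0.2],[0,0,0.2],[0,0,0.2],[0,0,0.2],[0,0,0.12],[0,0,0.1],[0,0,0]], delta_rot=[[0,0,0],[0,0,0],[0,0,0],[0,0,0],[0,0,0],[0,0,0],[0,0,0],[0,0,0]])

```text
time: 3.35
ee_pos: [0.6607, 0.1162, 0.1038]
eef_rot: [0.777, 0.629, -0.002, -0.001]
ft_force: [-0.4, -0.3, -0.3]
width: 0.0871
grip_force: 0.0
```

Request:
play_rows(claw=[1,1,1,1,1,1,1,1], delta_pos=[[0,0,0],[0,0,0],[0,0,0],[0,0,0],[0,0,0],[0,0,0],[0,0,0],[0,0,0]], delta_rot=[[0,0,0],[0,0,0],[0,0,0],[0,0,0],[0,0,0],[0,0,0],[0,0,0],[0,0,0]], squeeze=25)

```text
time: 4.15
ee_pos: [0.6631, 0.1171, 0.1069]
eef_rot: [0.777, 0.63, 0.0, 0.0]
ft_force: [0.8, -0.5, 2.4]
width: 0.0498
grip_force: 25.0
```

Run:
```python
from h import *
D=pickle.load(open("v0.pkl","rb"));s0=D["side"];t=D["top"]
# crate: far/left rim corners from w1,w2 (shadow-free) via red mask corners
np.set_printoptions(precision=4,suppress=True)
c,s=pickle.load(open("w1.pkl","rb"))
m=mask(c,(170,8),120,60,roi=(190,160,310,262));b=blobs(m)[0];h=cv2.convexHull(b)
q=cv2.approxPolyDP(h,4,True).reshape(-1,2);print(q.tolist());print(onz(c,q,.06,s))
from bench import r
st=r.read_state();print(st["ee_pos"],st["width"],st["grip_force"])
```

```text
[[284, 167], [302, 237], [299, 250], [258, 259], [218, 251], [197, 190]]
[[ 0.5406  0.0809  0.06  ]
 [ 0.546  -0.0452  0.06  ]
 [ 0.5359 -0.0688  0.06  ]
 [ 0.4596 -0.0736  0.06  ]
 [ 0.3924 -0.046   0.06  ]
 [ 0.388   0.0685  0.06  ]]
[0.6631 0.1171 0.1069] 0.04982233551108914 25.00053837429732
```

Request:
play_rows(claw=[1,1,1,1,1,1], delta_pos=[[0,0,-0.05],[0,0,-0.15],[0,0,-0.2],[0,0,-0.2],[0,0,-0.18],[0,0,0]], delta_rot=[[0,0,0],[0,0,0],[0,0,0],[0,0,0],[0,0,0],[0,0,0]])

```text
time: 4.75
ee_pos: [0.6644, 0.1182, 0.2691]
eef_rot: [0.777, 0.63, 0.004, 0.002]
ft_force: [0.6, -0.1, -0.2]
width: 0.0497
grip_force: 25.0
```

Run:
```python
from h import *
from bench import r
s=r.read_state();print(s["ee_pos"],s["width"])
plan([.467,.002,s["ee_pos"][2]],78,.04)
```

```text
[0.66439456 0.11821611 0.2691452 ] 0.049749536279444055
6 rows; rot [0.0004, -0.0002, 0.0]
pos [[-0.129, -0.141, -0.002], [-0.129, -0.141, -0.001], [-0.129, -0.141, -0.001], [-0.129, -0.141, -0.001], [-0.129, -0.141, -0.001], [-0.129, -0.141, -0.0]]
```

Request:
play_rows(claw=[1,1,1,1,1,1,1,1], delta_pos=[[-0.129,-0.141,0],[-0.129,-0.141,0],[-0.129,-0.141,0],[-0.129,-0.141,0],[-0.129,-0.141,0],[-0.129,-0.141,0],[0,0,0],[0,0,0]], delta_rot=[[0,0,0],[0,0,0],[0,0,0],[0,0,0],[0,0,0],[0,0,0],[0,0,0],[0,0,0]])

```text
time: 5.55
ee_pos: [0.4649, 0.0003, 0.263]
eef_rot: [0.777, 0.629, -0.0, 0.001]
ft_force: [0.6, 0.6, -0.5]
width: 0.0498
grip_force: 25.0
```

Request:
play_rows(claw=[1,1,1,1,1,1], delta_pos=[[0,0,0.2],[0,0,0.2],[0,0,0.2],[0,0,0.1],[0,0,0.04],[0,0,0]], delta_rot=[[0,0,0],[0,0,0],[0,0,0],[0,0,0],[0,0,0],[0,0,0]])

```text
time: 6.15
ee_pos: [0.4652, 0.0016, 0.114]
eef_rot: [0.776, 0.63, -0.0, -0.001]
ft_force: [0.1, 0.5, -0.1]
width: 0.0497
grip_force: 25.0
```

Run:
```python
from h import *
from bench import r
s=r.read_state();print(s["ee_pos"],s["width"])
plan([.467,.002,.1025],78,.04)
c=r.camera("side");pickle.dump(c,open("s1.pkl","wb"))
```

```text
[0.46521031 0.00163241 0.11399138] 0.04971925389786783
1 rows; rot [-0.0006, -0.0003, 0.0007]
pos [[0.004, 0.008, 0.057]]
```

Request:
play_rows(claw=[1,1,1,1,0.5,0,0,0], delta_pos=[[0,0,0.035],[0,0,0.025],[0,0,0.005],[0,0,0],[0,0,0],[0,0,0],[0,0,0],[0,0,0]], delta_rot=[[0,0,0],[0,0,0],[0,0,0],[0,0,0],[0,0,0],[0,0,0],[0,0,0],[0,0,0]])

```text
time: 7.0
ee_pos: [0.4654, 0.0007, 0.1018]
eef_rot: [0.777, 0.63, 0.0, 0.0]
ft_force: [-1.2, 0.4, 0.0]
width: 0.0659
grip_force: 0.0
```

Request:
play_rows(claw=[0,0,0,0,0,0], delta_pos=[[0,0,-0.05],[0,0,-0.15],[0,0,-0.2],[0,0,-0.2],[0,0,-0.2],[0,0,0]], delta_rot=[[0,0,0],[0,0,0],[0,0,0],[0,0,0],[0,0,0],[0,0,0]])

```text
time: 7.6
ee_pos: [0.4676, 0.0012, 0.2675]
eef_rot: [0.777, 0.63, 0.003, 0.003]
ft_force: [0.7, 0.2, -0.8]
width: 0.0869
grip_force: 0.0
```

Run:
```python
from h import *
from bench import r
c,s=shot("w3")
# pipe rim
for roi in((250,100,420,262),):
    for b in blobs(mask(c,(5,16),150,60,roi=roi))[:2]:
        e=cv2.fitEllipse(b);print(cv2.boundingRect(b),e,onz(c,[e[0]],.145,s))
t=r.camera("top")
for b in blobs(mask(t,(5,16),150,60,roi=(300,195,372,262)))[:2]: print("top",cv2.boundingRect(b),onz(t,[cv2.fitEllipse(b)[0]],.145))
# roof edge and store geometry from top view
D=pickle.load(open("v0.pkl","rb"))
plan([.545,-.20,.32],82,.045)
```

```text
7.6 [0.4676 0.0012 0.2675] 78.07 [ 0.7  0.2 -0.8] 0.08692169989182107
(299, 159, 42, 56) ((319.4713439941406, 188.34561157226562), (40.00421905517578, 55.436439514160156), 179.48959350585938) [[0.46661548 0.00574298 0.145     ]]
5 rows; rot [0.0001, 0.0, -0.0044]
pos [[-0.18, 0.119, -0.057], [-0.182, 0.117, -0.057], [-0.183, 0.114, -0.057], [-0.185, 0.112, -0.057], [-0.186, 0.109, -0.057]]
```

Request:
play_rows(claw=[0,0,0,0,0,0,0], delta_pos=[[-0.18,0.119,-0.057],[-0.182,0.117,-0.057],[-0.183,0.114,-0.057],[-0.185,0.112,-0.057],[-0.186,0.109,-0.057],[0,0,0],[0,0,0]], delta_rot=[[0,0,-0.0044],[0,0,-0.0044],[0,0,-0.0044],[0,0,-0.0044],[0,0,-0.0044],[0,0,0],[0,0,0]])

```text
time: 8.4
ee_pos: [0.5443, -0.2005, 0.3169]
eef_rot: [0.755, 0.656, -0.0, -0.001]
ft_force: [-0.4, 0.6, 0.3]
width: 0.0874
grip_force: 0.0
```

Run:
```python
from h import *
c,s=shot("w4")
plan([.565,-.27,.26],82,.045)
```

```text
8.4 [ 0.5443 -0.2005  0.3169] 81.94 [-0.4  0.6  0.3] 0.08737737123162456
3 rows; rot [-0.0002, -0.0001, 0.0001]
pos [[-0.112, 0.051, 0.095], [-0.112, 0.051, 0.095], [-0.112, 0.051, 0.096]]
```

Request:
play_rows(claw=[0,0,0,0,0], delta_pos=[[-0.112,0.051,0.095],[-0.112,0.051,0.095],[-0.112,0.051,0.096],[0,0,0],[0,0,0]], delta_rot=[[0,0,0],[0,0,0],[0,0,0],[0,0,0],[0,0,0]])

```text
time: 8.95
ee_pos: [0.5653, -0.2694, 0.2609]
eef_rot: [0.754, 0.657, -0.0, -0.001]
ft_force: [0.6, 1.5, 0.6]
width: 0.0872
grip_force: 0.0
```

Run:
```python
from h import *
c,s=shot("w5")
a=pickle.load(open("w4.pkl","rb"))[0]["pixels"];b=c["pixels"]
z=lambda p,x,y:cv2.resize(p[y:y+200,x:x+133],(399,600),interpolation=cv2.INTER_CUBIC)
cv2.imwrite("pics/w45.png",np.hstack([z(a,260,70),z(b,260,70)])[:,:,::-1])
```

```text
8.95 [ 0.5653 -0.2694  0.2609] 82.08 [0.6 1.5 0.6] 0.08720688540631669
```

View pics/w45.png

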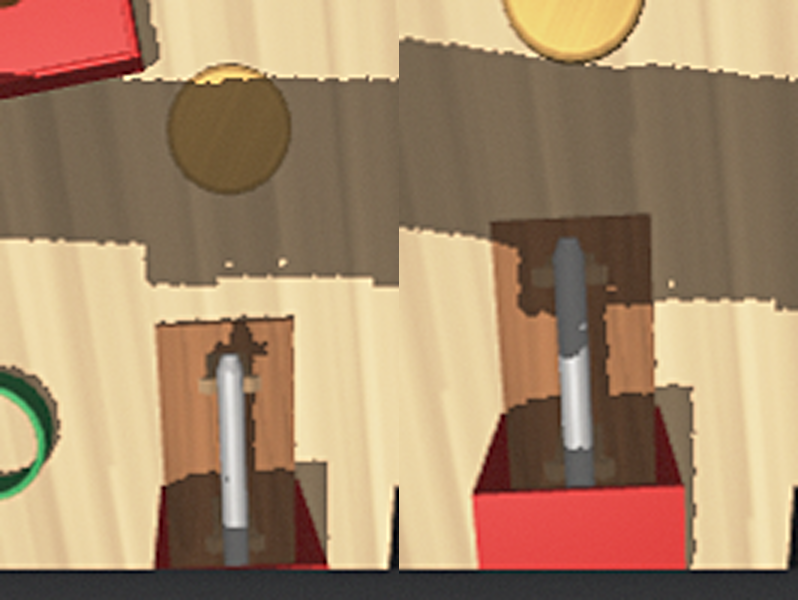

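Left half: spindle tip at zoom (229,354), shaft centre (235,525). Right half: tip (169,238), shaft centre at the roof edge (181,485), roof edge (76,491) to (287,487).

Run:
```python
from h import *
np.set_printoptions(precision=4,suppress=True)
A,B=[pickle.load(open(k+".pkl","rb")) for k in("w4","w5")]
z=lambda x,y:(260+x/3-.33,70+y/3-.33)
print("tip",tri([(A[0],z(229,354),A[1]),(B[0],z(169,238),B[1])]))
p=onz(B[0],[z(169,238),z(181,485)],.075,B[1]);d=p[0]-p[1];print(p,np.degrees(np.arctan2(d[1],d[0])),np.linalg.norm(d))
p2=onz(A[0],[z(229,354),z(235,525)],.075,A[1]);d=p2[0]-p2[1];print(p2,np.degrees(np.arctan2(d[1],d[0])))
e=onz(B[0],[z(76,491),z(287,487)],.124,B[1]);d=e[1]-e[0];print("roof edge",e,np.degrees(np.arctan2(d[1],d[0])),np.linalg.norm(d),e.mean(0))
pl=onz(B[0],[z(92,223),z(252,215)],.01,B[1]);d=pl[1]-pl[0];print("plank end",pl,np.degrees(np.arctan2(d[1],d[0])),np.linalg.norm(d),pl.mean(0))
```

```text
tip (array([ 0.5631, -0.2245,  0.0744]), [np.float64(7.172374326059926e-05), np.float64(7.172374326067966e-05)])
[[ 0.5632 -0.2244  0.075 ]
 [ 0.552  -0.3421  0.075 ]] 84.57605157556364 0.11822345621727963
[[ 0.563  -0.2244  0.075 ]
 [ 0.5539 -0.323   0.075 ]] 84.70071207781677
roof edge [[ 0.5106 -0.3197  0.124 ]
 [ 0.5993 -0.3302  0.124 ]] -6.737297726967858 0.0892894354380675 [ 0.555  -0.3249  0.124 ]
plank end [[ 0.5223 -0.2161  0.01  ]
 [ 0.6056 -0.2235  0.01  ]] -5.124072406238956 0.08362670774822689 [ 0.564  -0.2198  0.01  ]
```

Run:
```python
from h import *
plan([.558,-.2813,.1],84.9,.041)
```

```text
4 rows; rot [0.0, -0.0, -0.0039]
pos [[-0.017, -0.008, 0.202], [-0.017, -0.008, 0.202], [-0.016, -0.008, 0.202], [-0.016, -0.008, 0.202]]
```

Request:
play_rows(claw=[0,0,0,0,0,0], delta_pos=[[-0.033,-0.016,0.2],[-0.033,-0.016,0.2],[0,0,0.2],[0,0,0.2],[0,0,0],[0,0,0]], delta_rot=[[0,0,-0.0078],[0,0,-0.0078],[0,0,0],[0,0,0],[0,0,0],[0,0,0]])

```text
time: 9.6
ee_pos: [0.5583, -0.2821, 0.1033]
eef_rot: [0.738, 0.675, 0.0, 0.0]
ft_force: [-0.3, 0.2, 1.7]
width: 0.0869
grip_force: 0.0
```

Run:
```python
from h import *
c,s=shot("w6")
plan([.558,-.2813,.058],84.9,.05)
```

```text
9.6 [ 0.5583 -0.2821  0.1033] 84.9 [-0.3  0.2  1.7] 0.08690266222717155
1 rows; rot [0.0011, 0.0003, -0.0001]
pos [[0.007, -0.007, 0.232]]
```

Request:
play_rows(claw=[0,0,0,0,0.4,0.6,0.75,0.85], delta_pos=[[0.005,0,0.1],[0,0,0.08],[0,0,0.035],[0,0,0],[0,0,0],[0,0,0],[0,0,0],[0,0,0]], delta_rot=[[0,0,0],[0,0,0],[0,0,0],[0,0,0],[0,0,0],[0,0,0],[0,0,0],[0,0,0]], squeeze=10)

```text
time: 10.45
ee_pos: [0.5579, -0.2823, 0.0589]
eef_rot: [0.738, 0.674, 0.0, 0.0]
ft_force: [0.8, -0.5, 0.7]
width: 0.0627
grip_force: 0.0
```

Request:
play_rows(claw=[1,1,1,1,1], delta_pos=[[0,0,0],[0,0,0],[0,0,0],[0,0,0],[0,0,0]], delta_rot=[[0,0,0],[0,0,0],[0,0,0],[0,0,0],[0,0,0]], squeeze=60)

```text
time: 10.95
ee_pos: [0.5576, -0.2822, 0.0585]
eef_rot: [0.738, 0.674, -0.0, 0.0]
ft_force: [0.6, -0.3, -0.3]
width: 0.023
grip_force: 0.0
```

Run:
```python
from h import *
c,s=shot("w7");print(s["eef_rot"])
```

```text
10.95 [ 0.5576 -0.2822  0.0585] 84.82 [ 0.6 -0.3 -0.3] 0.023043078876517274
[ 7.38363195e-01  6.74403286e-01 -6.95404614e-06  2.24598676e-05]
```

Still closing, so I wait a little and then lift 23 mm.

Request:
play_rows(claw=[1,1,1,1,1], delta_pos=[[0,0,0],[0,0,0],[0,0,0],[0,0,0],[0,0,0]], delta_rot=[[0,0,0],[0,0,0],[0,0,0],[0,0,0],[0,0,0]])

```text
time: 11.5
ee_pos: [0.5577, -0.2822, 0.0585]
eef_rot: [0.738, 0.674, -0.0, 0.0]
ft_force: [0.0, 0.8, 0.3]
width: -0.0002
grip_force: 0.0
```

Request:
play_rows(claw=[1,1,1,1,1,1], delta_pos=[[0,0,-0.03],[0,0,-0.03],[0,0,-0.03],[0,0,-0.025],[0,0,0],[0,0,0]], delta_rot=[[0,0,0],[0,0,0],[0,0,0],[0,0,0],[0,0,0],[0,0,0]])

```text
time: 12.1
ee_pos: [0.5576, -0.2822, 0.0816]
eef_rot: [0.738, 0.674, -0.0, 0.0]
ft_force: [-0.2, -0.1, -0.3]
width: 0.0006
grip_force: 0.0
```

Run:
```python
from h import *
np.set_printoptions(precision=4,suppress=True)
c,s=shot("w8");print(s["torque"],s["grip_force"])
c7,s7=pickle.load(open("w7.pkl","rb"))
z=lambda p:cv2.resize(p[100:250,260:380],(480,600),interpolation=cv2.INTER_CUBIC)
cv2.imwrite("pics/w8.png",z(c["pixels"])[:,:,::-1])
from bench import r
t=r.camera("side");pickle.dump(t,open("s8.pkl","wb"))
```

```text
12.1 [ 0.5576 -0.2822  0.0816] 84.82 [-0.2 -0.1 -0.3] 0.0005526418243093675
[-0.0116 -0.0791  0.0118] 0.0
```

View pics/w8.png

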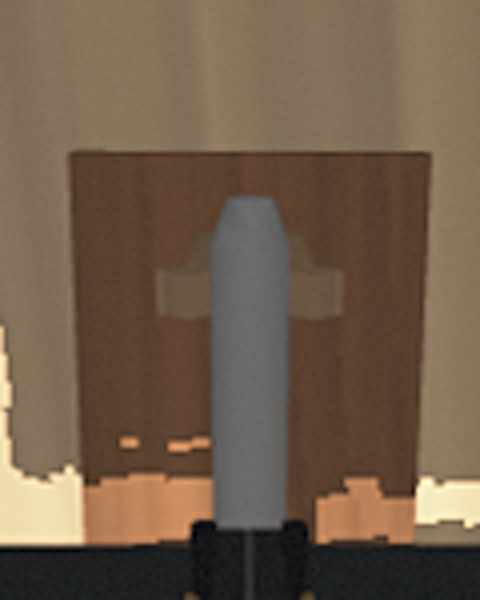

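The picture shows the fingers shut with the shaft still lying below and in front of them, tip at about (322,149). I missed the grasp, so I check where the tip sits in these frames.

Run:
```python
from h import *
np.set_printoptions(precision=4,suppress=True)
ims=[]
for k in("w6","w7","w8"):
    c,s=pickle.load(open(k+".pkl","rb"));print(k,proj(c,[[.5631,-.2245,.0744],[.5631,-.2245,.06]],s).round(1).tolist(),"TCP",proj(c,s["ee_pos"],s))
    ims.append(cv2.resize(c["pixels"][100:300,250:400],(265,353),interpolation=cv2.INTER_CUBIC))
c=pickle.load(open("s8.pkl","rb"));ims2=cv2.resize(c["pixels"][270:400,260:460],(795,517),interpolation=cv2.INTER_CUBIC)
cv2.imwrite("pics/cmp.png",cv2.resize(np.vstack([np.hstack(ims),ims2])[:,:,::-1],(548,600)))
```

```text
w6 [[321.7, 147.4], [321.7, 146.1]] TCP [[322.1587 230.3316]]
w7 [[322.6, 152.7], [322.5, 150.7]] TCP [[322.1605 230.3313]]
w8 [[322.5, 149.5], [322.4, 147.9]] TCP [[322.1602 230.3311]]
```

View pics/cmp.png

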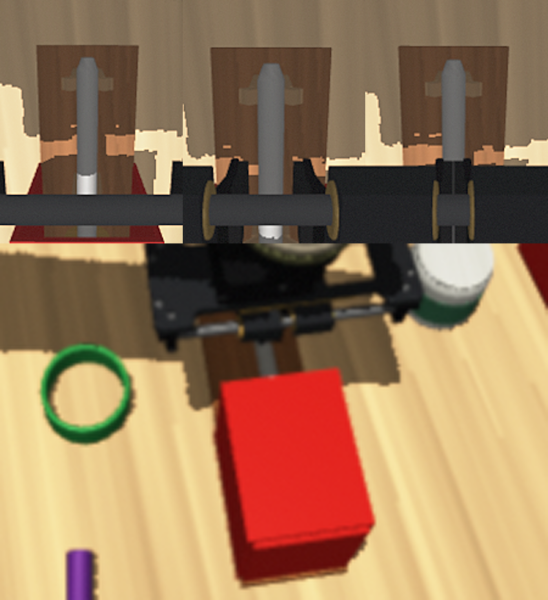

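The frames confirm the spindle is unmoved: the tip is predicted at row 149.5 and seen at 149. The shut fingers lie over the shaft. I look at finger pixels to learn where the tips really are.

Run:
```python
from h import *
np.set_printoptions(precision=4,suppress=True)
from bench import r
for k in("w3","w4","w6","w7","w8"):
    c,s=pickle.load(open(k+".pkl","rb"))
    g=c["pixels"].max(2)<55
    print(k,s["width"],s["grip_force"])
    for row in(224,228,231,234,238,242,248):
        d=np.flatnonzero(np.diff(np.r_[0,g[row,200:450].astype(int),0]));print(row,(d.reshape(-1,2)+200).tolist())
T=proj
for w in(.0871,.023,0):
    c,s=pickle.load(open("w8.pkl","rb"));P=pose(s)
    X=np.array([[0,-w/2,0],[0,w/2,0],[.0095,w/2,0],[.0095,w/2,-.0187],[.0095,w/2,-.03]])@P[:3,:3].T+P[:3,3];print(w,proj(c,X,s).round(1).tolist())
```

```text
w3 0.08692169989182107 0.0
224 []
228 []
231 [[239, 244], [400, 406]]
234 [[236, 253], [392, 409]]
238 [[233, 253], [392, 412]]
242 [[230, 253], [391, 415]]
248 [[224, 254], [391, 422]]
w4 0.08737737123162456 0.0
224 []
228 []
231 [[239, 245], [401, 406]]
234 [[236, 253], [392, 409]]
238 [[233, 253], [392, 412]]
242 [[230, 253], [392, 415]]
248 [[224, 254], [391, 422]]
w6 0.08690266222717155 0.0
224 [[204, 205]]
228 []
231 [[239, 244], [401, 406]]
234 [[236, 253], [392, 409]]
238 [[233, 253], [392, 412]]
242 [[230, 253], [392, 415]]
248 [[224, 254], [391, 422]]
w7 0.023043078876517274 0.0
224 []
228 []
231 [[290, 296], [349, 355]]
234 [[289, 304], [341, 356]]
238 [[200, 275], [288, 304], [341, 357], [370, 450]]
242 [[200, 275], [287, 304], [341, 358], [370, 450]]
248 [[200, 271], [274, 275], [283, 304], [341, 363], [369, 371], [374, 450]]
w8 0.0005526418243093675 0.0
224 []
228 []
231 [[308, 314], [331, 337]]
234 [[308, 337]]
238 [[225, 420]]
242 [[221, 424]]
248 [[216, 306], [308, 336], [338, 429]]
0.0871 [[263.0, 230.3], [381.3, 230.3], [382.1, 218.1], [388.0, 227.2], [392.2, 233.6]]
0.023 [[306.5, 230.3], [337.8, 230.3], [338.0, 218.1], [339.6, 227.2], [340.7, 233.6]]
0 [[322.2, 230.3], [322.2, 230.3], [322.2, 218.1], [322.2, 227.2], [322.2, 233.6]]
```

The fingertips' front edge sits at about tool z = -28 mm (depth 0.173, x = +10 mm). So the real tips end 28 mm short of the reported TCP, and the fingers closed above the shaft. I open and go 52 mm lower, with the body still clear of the roof, watching the force.

Request:
play_rows(claw=[0.2,0.2,0.2,0.2,0.2,0.2,0.2,0.2], delta_pos=[[0,0,0],[0,0,0],[0,0,0],[0,0,0],[0,0,0],[0,0,0],[0,0,0],[0,0,0]], delta_rot=[[0,0,0],[0,0,0],[0,0,0],[0,0,0],[0,0,0],[0,0,0],[0,0,0],[0,0,0]], squeeze=10)

```text
time: 13.0
ee_pos: [0.5576, -0.2822, 0.0815]
eef_rot: [0.738, 0.674, -0.0, 0.0]
ft_force: [-0.1, -0.3, 0.6]
width: 0.0565
grip_force: 0.0
```

Request:
play_rows(claw=[0.2,0.2,0.2,0.2,0.2], delta_pos=[[0,0,0.08],[0,0,0.06],[0,0,0.03],[0,0,0.02],[0,0,0]], delta_rot=[[0,0,0],[0,0,0],[0,0,0],[0,0,0],[0,0,0]])

```text
time: 13.5
ee_pos: [0.5573, -0.282, 0.0427]
eef_rot: [0.738, 0.674, -0.0, -0.0]
ft_force: [0.2, 0.6, -0.4]
width: 0.0692
grip_force: 0.0
```

Request:
play_rows(claw=[0.2,0.2,0.2,0.2,0.2], delta_pos=[[0,0,0.02],[0,0,0.02],[0,0,0.015],[0,0,0.013],[0,0,0]], delta_rot=[[0,0,0],[0,0,0],[0,0,0],[0,0,0],[0,0,0]])

```text
time: 14.0
ee_pos: [0.5574, -0.2821, 0.0294]
eef_rot: [0.738, 0.674, -0.0, -0.0]
ft_force: [-1.0, -0.3, 0.3]
width: 0.0695
grip_force: 0.0
```

Request:
play_rows(claw=[1,1,1,1,1,1,1,1], delta_pos=[[0,0,0],[0,0,0],[0,0,0],[0,0,0],[0,0,0],[0,0,0],[0,0,0],[0,0,0]], delta_rot=[[0,0,0],[0,0,0],[0,0,0],[0,0,0],[0,0,0],[0,0,0],[0,0,0],[0,0,0]], squeeze=60)

```text
time: 14.8
ee_pos: [0.5577, -0.2822, 0.0299]
eef_rot: [0.738, 0.674, 0.0, 0.0]
ft_force: [4.3, -0.9, -0.4]
width: 0.0135
grip_force: 7.7
```

Request:
play_rows(claw=[1,1,1], delta_pos=[[0,0,0],[0,0,0],[0,0,0]], delta_rot=[[0,0,0],[0,0,0],[0,0,0]])

```text
time: 15.1
ee_pos: [0.5578, -0.2822, 0.0299]
eef_rot: [0.738, 0.674, 0.0, 0.0]
ft_force: [0.6, -0.6, -1.0]
width: 0.0123
grip_force: 60.0
```

Request:
play_rows(claw=[1,1,1,1,1,1,1,1], delta_pos=[[0,0,-0.02],[0,0,-0.02],[0,0,-0.02],[0,0,-0.02],[0,0,-0.02],[0,0,-0.015],[0,0,0],[0,0,0]], delta_rot=[[0,0,0],[0,0,0],[0,0,0],[0,0,0],[0,0,0],[0,0,0],[0,0,0],[0,0,0]])

```text
time: 15.9
ee_pos: [0.5576, -0.2822, 0.0528]
eef_rot: [0.738, 0.674, -0.0, 0.0]
ft_force: [-0.3, 0.6, -1.6]
width: 0.0123
grip_force: 60.0
```

Run:
```python
from h import *
np.set_printoptions(precision=4,suppress=True)
c,s=shot("w9");print(s["torque"],s["grip_force"])
h=cv2.cvtColor(c["pixels"],cv2.COLOR_RGB2HSV)
m=((h[...,1]<45)&(h[...,2]>60)).astype(np.uint8)*255
k=np.zeros_like(m);k[90:232,280:370]=1;m*=k
b=blobs(m)[0];print(cv2.boundingRect(b),cv2.minAreaRect(b))
for row in(150,160,170,180,190,200,210,220,228):
    x=np.flatnonzero(m[row]);print(row,x.min() if len(x) else 0,x.max() if len(x) else 0,end=" ; ")
P=pose(s)
# expected silhouette rows if level at tool z=-.0444 vs tip point 58mm ahead
f=lambda x,y,z:(P@[x,y,z,1])[:3]
print("\nexp tip level",proj(c,[f(.0585,0,-.0445),f(.0585,0,-.0345),f(.0585,0,-.0545)],s))
```

```text
15.9 [ 0.5576 -0.2822  0.0528] 84.82 [-0.3  0.6 -1.6] 0.012302369175159342
[ 0.0784 -0.0503  0.0255] 60.00782839371823
(309, 157, 26, 75) ((321.4999694824219, 193.99996948242188), (24.999996185302734, 73.99998474121094), 0.0)
150 0 0 ; 160 313 330 ; 170 310 333 ; 180 309 334 ; 190 309 334 ; 200 309 334 ; 210 309 334 ; 220 309 334 ; 228 310 333 ; 
exp tip level [[322.3019 156.6771]
 [322.2694 154.7485]
 [322.339  158.8819]]
```

Request:
play_rows(claw=[1,1,1,1], delta_pos=[[0.02,0,0],[0.03,0,0],[0.03,0,0],[0,0,0]], delta_rot=[[0,0,0],[0,0,0],[0,0,0],[0,0,0]])

```text
time: 16.35
ee_pos: [0.5595, -0.2645, 0.0529]
eef_rot: [0.738, 0.675, 0.0, -0.0]
ft_force: [0.4, 0.5, -1.5]
width: 0.0124
grip_force: 60.0
```

Request:
play_rows(claw=[1,1,1,1], delta_pos=[[0.03,0,0],[0.03,0,0],[0.03,0,0],[0,0,0]], delta_rot=[[0,0,0],[0,0,0],[0,0,0],[0,0,0]])

```text
time: 16.75
ee_pos: [0.561, -0.2469, 0.0529]
eef_rot: [0.738, 0.675, 0.0, -0.0]
ft_force: [-0.4, -0.7, -1.6]
width: 0.0125
grip_force: 60.0
```

Run:
```python
from h import *
c,s=shot("w10")
h=cv2.cvtColor(c["pixels"],cv2.COLOR_RGB2HSV)
m=((h[...,1]<45)&(h[...,2]>60)).astype(np.uint8)*255
k=np.zeros_like(m);k[90:232,280:370]=1;m*=k
b=blobs(m)[0];print(cv2.boundingRect(b),cv2.minAreaRect(b))
```

```text
16.75 [ 0.561  -0.2469  0.0529] 84.91 [-0.4 -0.7 -1.6] 0.012472988970753962
(309, 157, 26, 75) ((321.5, 194.0), (74.0, 25.0), 90.0)
```

Request:
play_rows(claw=[1,1,1,1,1,1,1,1], delta_pos=[[0.06,0,0],[0.08,0,0],[0.08,0,0],[0.08,0,0],[0.06,0,0],[0,0,0],[0,0,0],[0,0,0]], delta_rot=[[0,0,0],[0,0,0],[0,0,0],[0,0,0],[0,0,0],[0,0,0],[0,0,0],[0,0,0]])

```text
time: 17.6
ee_pos: [0.5671, -0.1777, 0.0528]
eef_rot: [0.739, 0.674, -0.0, 0.0]
ft_force: [-0.3, 0.3, -0.1]
width: 0.0122
grip_force: 60.0
```

Request:
play_rows(claw=[1,1,1,1,1,1], delta_pos=[[0,0,-0.06],[0,0,-0.15],[0,0,-0.2],[0,0,-0.2],[0,0,-0.1],[0,0,0]], delta_rot=[[0,0,0],[0,0,0],[0,0,0],[0,0,0],[0,0,0],[0,0,0]])

```text
time: 18.2
ee_pos: [0.569, -0.1774, 0.1994]
eef_rot: [0.739, 0.674, 0.002, 0.003]
ft_force: [0.3, 0.1, -2.2]
width: 0.0123
grip_force: 60.0
```

Run:
```python
from h import *
from bench import r
np.set_printoptions(precision=4,suppress=True)
c,s=shot("w11")
# cradle from first top/wrist views
D=pickle.load(open("v0.pkl","rb"));t=D["top"]
z=lambda x,y:(190+x/5-.4,205+y/5-.4)
q=[z(147,47),z(295,130),z(238,224),z(93,137)]
P=onz(t,q,.01);print("base corners",P,P.mean(0),np.linalg.norm(np.diff(P,axis=0),axis=1))
d=P[1]-P[0];print(np.degrees(np.arctan2(d[1],d[0])))
d=P[2]-P[3];print(np.degrees(np.arctan2(d[1],d[0])))
```

```text
18.2 [ 0.569  -0.1774  0.1994] 84.77 [ 0.3  0.1 -2.2] 0.012299107878169095
base corners [[0.5081 0.3756 0.01  ]
 [0.4566 0.2785 0.01  ]
 [0.3966 0.3119 0.01  ]
 [0.4499 0.4069 0.01  ]] [0.4528 0.3432 0.01  ] [0.1099 0.0688 0.1089]
-117.93446377465507
-119.30650883672958
```

Run:
```python
from h import *
plan([.438,.317,.21],61.4,.045)
```

```text
12 rows; rot [0.0001, 0.0, 0.0108]
pos [[0.2, -0.073, -0.006], [0.198, -0.079, -0.006], [0.195, -0.086, -0.006], [0.192, -0.093, -0.006], [0.188, -0.099, -0.006], [0.185, -0.105, -0.006], [0.181, -0.112, -0.006], [0.177, -0.118, -0.006], [0.173, -0.124, -0.006], [0.169, -0.13, -0.006], [0.164, -0.135, -0.006], [0.16, -0.141, -0.006]]
```

Request:
play_rows(claw=[1,1,1,1,1,1,1,1], delta_pos=[[0.2,-0.073,-0.006],[0.198,-0.079,-0.006],[0.195,-0.086,-0.006],[0.192,-0.093,-0.006],[0.188,-0.099,-0.006],[0.185,-0.105,-0.006],[0.181,-0.112,-0.006],[0.177,-0.118,-0.006]], delta_rot=[[0,0,0.0108],[0,0,0.0108],[0,0,0.0108],[0,0,0.0108],[0,0,0.0108],[0,0,0.0108],[0,0,0.0108],[0,0,0.0108]])

```text
time: 19.05
ee_pos: [0.479, 0.1537, 0.2034]
eef_rot: [0.823, 0.567, -0.001, -0.0]
ft_force: [0.8, 0.8, -0.2]
width: 0.0125
grip_force: 60.0
```

Request:
play_rows(claw=[1,1,1,1,1,1], delta_pos=[[0.173,-0.124,-0.006],[0.169,-0.13,-0.006],[0.164,-0.135,-0.006],[0.16,-0.141,-0.006],[0,0,0],[0,0,0]], delta_rot=[[0,0,0.0108],[0,0,0.0108],[0,0,0.0108],[0,0,0.0108],[0,0,0],[0,0,0]])

```text
time: 19.65
ee_pos: [0.4356, 0.3178, 0.2081]
eef_rot: [0.859, 0.512, -0.001, -0.0]
ft_force: [0.8, -0.8, -1.9]
width: 0.0123
grip_force: 60.0
```

Run:
```python
from h import *
from bench import r
c,s=shot("w12",1)
sd=r.camera("side");pickle.dump(sd,open("s12.pkl","wb"))
a=cv2.resize(c["pixels"][60:260,220:420],(400,400),interpolation=cv2.INTER_CUBIC)
p=proj(sd,s["ee_pos"]+[0,0,.05])[0].astype(int);print(p)
x0,y0=max(0,p[0]-50),max(0,p[1]-50)
b=cv2.resize(sd["pixels"][y0:y0+100,x0:x0+100],(400,400),interpolation=cv2.INTER_CUBIC);print(x0,y0)
cv2.imwrite("pics/p12.png",np.hstack([a,b])[:,:,::-1])
```

```text
19.65 [0.4356 0.3178 0.2081] 61.62 [ 0.8 -0.8 -1.9] 0.01229220021662213
[259  89]
209 39
```

View pics/p12.png

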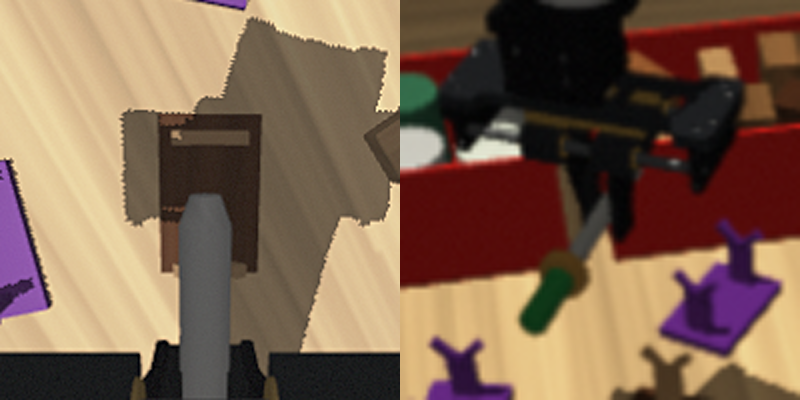

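In the wrist half the cradle base spans zoom (160,115) to (260,272), with the far V rest at (171..250, 137) and the near one at about (172..246, 270). In the side half the spindle is held, handle towards the camera.

Run:
```python
from h import *
np.set_printoptions(precision=4,suppress=True)
c,s=pickle.load(open("w12.pkl","rb"));sd=pickle.load(open("s12.pkl","rb"))
z=lambda x,y:(220+x/2-.25,60+y/2-.25)
b=onz(c,[z(160,115),z(262,115),z(259,272),z(162,272)],.01,s);print(b,b.mean(0),np.linalg.norm(np.diff(b,axis=0),axis=1))
f=onz(c,[z(171,138),z(250,138),z(172,270),z(246,270)],.069,s);print(f,f[:2].mean(0),f[2:].mean(0))
for u,v in((b[3],b[0]),(b[2],b[1]),(f[2:].mean(0),f[:2].mean(0))):
    d=v-u;print(np.degrees(np.arctan2(d[1],d[0])),np.linalg.norm(d))
P=pose(s);C=b.mean(0)
print("tip",onz(c,[z(205,195)],s["ee_pos"][2]+.0445,s), "cradle in tool", np.linalg.inv(P)@np.r_[C,1])
# spindle level check: handle end in side view
zs=lambda x,y:(209+(x-400)/4-.4,39+y/4-.4)
ax=P[:3,0]; g=s["ee_pos"]+[0,0,.0465]
for dz in(-.02,-.01,0,.01): print(dz,proj(sd,g-ax*.133+[0,0,dz]).round(1), proj(sd,g-ax*.083+[0,0,dz]).round(1))
print("seen handle end",zs(533,320),"collar mid",zs(566,272))
```

```text
[[0.4495 0.4069 0.01  ]
 [0.5099 0.3743 0.01  ]
 [0.4588 0.278  0.01  ]
 [0.3969 0.3114 0.01  ]] [0.4538 0.3426 0.01  ] [0.0686 0.109  0.0703]
[[0.452  0.3892 0.069 ]
 [0.4921 0.3676 0.069 ]
 [0.4142 0.3205 0.069 ]
 [0.4542 0.2989 0.069 ]] [0.472  0.3784 0.069 ] [0.4342 0.3097 0.069 ]
61.172208029690076 0.10898334628998993
62.06181686560405 0.1089824159812096
61.12126189890489 0.07841605667736008
tip [[0.4632 0.369  0.2526]] cradle in tool [0.0308 0.0044 0.198  1.    ]
-0.02 [[241.5 126. ]] [[248.9 114.4]]
-0.01 [[240.9 123. ]] [[248.4 111.5]]
0 [[240.4 119.9]] [[247.8 108.4]]
0.01 [[239.8 116.8]] [[247.3 105.3]]
seen handle end (241.85, 118.6) collar mid (250.1, 106.6)
```

Run:
```python
from h import *
plan([.4612,.3573,.07],61.4,.04)
```

```text
4 rows; rot [-0.0, 0.0001, 0.0]
pos [[0.06, 0.002, 0.173], [0.06, 0.002, 0.173], [0.06, 0.002, 0.173], [0.06, 0.002, 0.173]]
```

Request:
play_rows(claw=[1,1,1,1,1,1,1,1], delta_pos=[[0.12,0.004,0.092],[0.12,0.004,0.15],[0,0,0.2],[0,0,0.15],[0,0,0.1],[0,0,0],[0,0,0],[0,0,0]], delta_rot=[[0,0,0],[0,0,0],[0,0,0],[0,0,0],[0,0,0],[0,0,0],[0,0,0],[0,0,0]])

```text
time: 20.55
ee_pos: [0.4619, 0.3589, 0.0723]
eef_rot: [0.86, 0.511, 0.001, 0.0]
ft_force: [0.0, 0.9, -0.3]
width: 0.0125
grip_force: 60.0
```

Run:
```python
from h import *
c,s=shot("w13")
plan([.4612,.3573,.024],61.4,.05)
```

```text
20.55 [0.4619 0.3589 0.0723] 61.43 [ 0.   0.9 -0.3] 0.012497414381963369
1 rows; rot [0.0004, -0.0006, 0.0002]
pos [[-0.01, 0.001, 0.242]]
```

Request:
play_rows(claw=[1,1,1,1,1,1,1], delta_pos=[[-0.007,0,0.08],[0,0,0.06],[0,0,0.05],[0,0,0.035],[0,0,0.02],[0,0,0],[0,0,0]], delta_rot=[[0,0,0],[0,0,0],[0,0,0],[0,0,0],[0,0,0],[0,0,0],[0,0,0]])

```text
time: 21.3
ee_pos: [0.4603, 0.3578, 0.0221]
eef_rot: [0.859, 0.511, 0.0, -0.0]
ft_force: [-0.2, -0.5, -0.7]
width: 0.0128
grip_force: 60.0
```

Request:
play_rows(claw=[1,1,1,1], delta_pos=[[0,0,0.01],[0,0,0.01],[0,0,0],[0,0,0]], delta_rot=[[0,0,0],[0,0,0],[0,0,0],[0,0,0]])

```text
time: 21.7
ee_pos: [0.4602, 0.3576, 0.0178]
eef_rot: [0.859, 0.511, 0.0, 0.0]
ft_force: [0.3, -0.3, -1.6]
width: 0.0123
grip_force: 60.0
```

Request:
play_rows(claw=[1,1,1], delta_pos=[[0,0,0.006],[0,0,0],[0,0,0]], delta_rot=[[0,0,0],[0,0,0],[0,0,0]])

```text
time: 22.0
ee_pos: [0.4606, 0.3577, 0.0169]
eef_rot: [0.86, 0.511, 0.0, 0.0]
ft_force: [2.1, -1.4, 2.5]
width: 0.0125
grip_force: 60.0
```

Request:
play_rows(claw=[1,1,1], delta_pos=[[0,0,0.005],[0,0,0],[0,0,0]], delta_rot=[[0,0,0],[0,0,0],[0,0,0]])

```text
time: 22.3
ee_pos: [0.4608, 0.3577, 0.0166]
eef_rot: [0.86, 0.511, 0.0, 0.0]
ft_force: [-0.2, -3.8, 10.8]
width: 0.0123
grip_force: 60.0
```

Seated: contact came right at the expected height. I release and rise.

Request:
play_rows(claw=[0.7,0.5,0.4,0.4,0.4,0.4,0.4,0.4], delta_pos=[[0,0,0],[0,0,0],[0,0,0],[0,0,0],[0,0,0],[0,0,0],[0,0,0],[0,0,0]], delta_rot=[[0,0,0],[0,0,0],[0,0,0],[0,0,0],[0,0,0],[0,0,0],[0,0,0],[0,0,0]], squeeze=10)

```text
time: 23.1
ee_pos: [0.4602, 0.3576, 0.0156]
eef_rot: [0.859, 0.511, 0.0, 0.0]
ft_force: [-0.1, 0.2, 0.2]
width: 0.0518
grip_force: 0.0
```

Request:
play_rows(claw=[0.4,0.4,0.2,0.2,0.2,0.2,0.2,0.2], delta_pos=[[0,0,-0.06],[0,0,-0.15],[-0.15,0,-0.18],[-0.2,0,-0.12],[-0.2,0,-0.1],[0,0,0],[0,0,0],[0,0,0]], delta_rot=[[0,0,0],[0,0,0],[0,0,0],[0,0,0],[0,0,0],[0,0,0],[0,0,0],[0,0,0]])

```text
time: 23.9
ee_pos: [0.4078, 0.2617, 0.1377]
eef_rot: [0.859, 0.511, 0.0, -0.0]
ft_force: [0.3, 0.3, 0.6]
width: 0.0694
grip_force: 0.0
```

Run:
```python
from h import *
np.set_printoptions(precision=4,suppress=True)
c,s=shot("w14")
m=mask(c,(45,85),80,15,roi=(240,100,400,234))
for b in blobs(m)[:3]: print("green",cv2.boundingRect(b),cv2.minAreaRect(b))
m=mask(c,(15,30),100,40,roi=(280,100,370,234))
for b in blobs(m)[:3]: print("brass?",cv2.boundingRect(b),cv2.minAreaRect(b))
d=np.array([np.cos(np.radians(61.4)),np.sin(np.radians(61.4)),0]);P=pose(s)
O=np.array([.4535,.3433,.062])-d*.057
for y in(130,0,-10,-35,-60):print(y,proj(c,O+d*y/1e3,s).round(1))
```

```text
23.9 [0.4078 0.2617 0.1377] 61.53 [0.3 0.3 0.6] 0.0693752875307677
green (313, 178, 20, 49) ((322.4999694824219, 201.99998474121094), (47.99999237060547, 18.999996185302734), 90.0)
brass? (305, 164, 36, 15) ((322.5, 171.0), (14.0, 35.0), 90.0)
130 [[323.9  13. ]]
0 [[323.3 166.1]]
-10 [[323.3 176.4]]
-35 [[323.2 201.1]]
-60 [[323.1 224.7]]
```

Request:
play_rows(claw=[0.2,0.2,0.2,0.2,0.2,0.2,0.2], delta_pos=[[0.012,0.001,0.1],[0,0,0.15],[0,0,0.15],[0,0,0.12],[0,0,0.07],[0,0,0.01],[0,0,0]], delta_rot=[[0,0,0.0004],[0,0,0],[0,0,0],[0,0,0],[0,0,0],[0,0,0],[0,0,0]])

```text
time: 24.65
ee_pos: [0.4089, 0.2637, 0.0178]
eef_rot: [0.86, 0.511, -0.0, -0.0]
ft_force: [-0.6, -1.0, 0.1]
width: 0.0696
grip_force: 0.0
```

Request:
play_rows(claw=[0.8,0.8,0.8,0.8,0.8,1,1,1], delta_pos=[[0,0,0],[0,0,0],[0,0,0],[0,0,0],[0,0,0],[0,0,0],[0,0,0],[0,0,0]], delta_rot=[[0,0,0],[0,0,0],[0,0,0],[0,0,0],[0,0,0],[0,0,0],[0,0,0],[0,0,0]], squeeze=15)

```text
time: 25.45
ee_pos: [0.4091, 0.2629, 0.0176]
eef_rot: [0.86, 0.511, 0.0, 0.0]
ft_force: [-0.1, -0.9, 0.4]
width: 0.0195
grip_force: 15.0
```

Request:
play_rows(claw=[1,1,1,1], delta_pos=[[0,0,0],[0,0,0],[0,0,0],[0,0,0]], delta_rot=[[0,0,0],[0,0,0],[0,0,0],[0,0,0]], squeeze=60)

```text
time: 25.85
ee_pos: [0.4091, 0.2629, 0.0176]
eef_rot: [0.86, 0.511, 0.0, 0.0]
ft_force: [0.8, -0.8, -0.0]
width: 0.0183
grip_force: 60.0
```

Request:
play_rows(claw=[1,1,1,1,1,1,1,1], delta_pos=[[0,0,-0.03],[0,0,-0.06],[0,0,-0.12],[0,0,-0.18],[0,0,-0.18],[0,0,-0.12],[0,0,-0.02],[0,0,0]], delta_rot=[[0,0,0],[0,0,0],[0,0,0],[0,0,0],[0,0,0],[0,0,0],[0,0,0],[0,0,0]])

```text
time: 26.65
ee_pos: [0.4093, 0.2631, 0.1604]
eef_rot: [0.86, 0.511, 0.001, 0.0]
ft_force: [0.2, 0.5, -2.1]
width: 0.0189
grip_force: 60.0
```

Run:
```python
from h import *
from bench import r
np.set_printoptions(precision=4,suppress=True)
c,s=shot("w15");print(s["torque"])
def sil(c):
    h=cv2.cvtColor(c["pixels"],cv2.COLOR_RGB2HSV)
    m=((h[...,1]<60)&(h[...,2]>50)).astype(np.uint8);o=[]
    for row in range(2,165,12):
        x=np.flatnonzero(m[row,270:380]);o.append((row,x.min()+270,x.max()+270) if len(x) else (row,0,0))
    return o
print(sil(c))
P=pose(s);f=lambda x,y,z:(P@[x,y,z,1])[:3]
print("exp tip",proj(c,[f(.1648,0,-.0445),f(.1648,0,-.0395),f(.1648,0,-.0495)],s),"mid",proj(c,f(.1,0,-.0445),s))
plan([.6097,-.1188,s["ee_pos"][2]],78,.04)
```

```text
26.65 [0.4093 0.2631 0.1604] 61.42 [ 0.2  0.5 -2.1] 0.0189275254293932
[-0.0558  0.0079  0.0554]
[(2, np.int64(307), np.int64(336)), (14, np.int64(308), np.int64(336)), (26, np.int64(307), np.int64(336)), (38, np.int64(308), np.int64(336)), (50, np.int64(308), np.int64(336)), (62, np.int64(308), np.int64(336)), (74, np.int64(308), np.int64(336)), (86, np.int64(308), np.int64(336)), (98, np.int64(308), np.int64(336)), (110, np.int64(308), np.int64(335)), (122, np.int64(308), np.int64(335)), (134, np.int64(308), np.int64(335)), (146, np.int64(309), np.int64(335)), (158, np.int64(309), np.int64(335))]
exp tip [[ 322.6123  -91.4377]
 [ 322.5763  -83.1248]
 [ 322.6513 -100.4244]] mid [[322.5313  70.3167]]
11 rows; rot [0.0, 0.0, -0.0084]
pos [[-0.109, 0.163, -0.0], [-0.113, 0.16, -0.0], [-0.117, 0.157, -0.0], [-0.121, 0.154, -0.0], [-0.125, 0.151, -0.0], [-0.129, 0.148, -0.0], [-0.133, 0.144, -0.0], [-0.137, 0.141, -0.0], [-0.14, 0.137, -0.0], [-0.144, 0.133, -0.0], [-0.147, 0.129, -0.0]]
```

Request:
play_rows(claw=[1,1,1,1,1,1,1,1], delta_pos=[[-0.109,0.163,0],[-0.113,0.16,0],[-0.117,0.157,0],[-0.121,0.154,0],[-0.125,0.151,0],[-0.129,0.148,0],[-0.133,0.144,0],[-0.137,0.141,0]], delta_rot=[[0,0,-0.0084],[0,0,-0.0084],[0,0,-0.0084],[0,0,-0.0084],[0,0,-0.0084],[0,0,-0.0084],[0,0,-0.0084],[0,0,-0.0084]])

```text
time: 27.5
ee_pos: [0.5549, -0.016, 0.158]
eef_rot: [0.801, 0.599, -0.001, -0.001]
ft_force: [1.3, 1.5, -1.4]
width: 0.0184
grip_force: 60.0
```

Request:
play_rows(claw=[1,1,1,1,1,1], delta_pos=[[-0.14,0.137,0],[-0.144,0.133,0],[-0.147,0.129,0],[0,0,0],[0,0,0],[0,0,0]], delta_rot=[[0,0,-0.0084],[0,0,-0.0084],[0,0,-0.0084],[0,0,0],[0,0,0],[0,0,0]])

```text
time: 28.1
ee_pos: [0.6094, -0.117, 0.1586]
eef_rot: [0.776, 0.63, -0.0, -0.001]
ft_force: [-0.9, 0.7, -1.0]
width: 0.0184
grip_force: 60.0
```

Run:
```python
from h import *
plan([.6097,-.1188,.0605],78,.1)
```

```text
1 rows; rot [-0.0006, -0.0002, 0.0008]
pos [[-0.009, 0.004, 0.49]]
```

Request:
play_rows(claw=[1,1,1,1,1,1,1,1], delta_pos=[[-0.009,0.004,0.06],[0,0,0.14],[0,0,0.14],[0,0,0.1],[0,0,0.05],[0,0,0],[0,0,0],[0,0,0]], delta_rot=[[0,0,0],[0,0,0],[0,0,0],[0,0,0],[0,0,0],[0,0,0],[0,0,0],[0,0,0]])

```text
time: 28.9
ee_pos: [0.6113, -0.1204, 0.063]
eef_rot: [0.777, 0.63, 0.001, 0.001]
ft_force: [-0.3, -0.8, -1.2]
width: 0.0183
grip_force: 60.0
```

Run:
```python
from h import *
from bench import r
np.set_printoptions(precision=4,suppress=True)
c,s=shot("w16");sd=r.camera("side");tp=r.camera("top");pickle.dump((sd,tp),open("st16.pkl","wb"))
P=pose(s);f=lambda x,z=-.0445:(P@[x,0,z,1])[:3]
X=np.array([f(.1648),f(.035),f(-.025)]);print(X,proj(sd,X),proj(tp,X))
E_=np.array([.6502,.0719,.105]);pe=proj(sd,E_)[0];print("entry",pe,proj(tp,E_),proj(c,E_,s))
a=sd["pixels"][145:245,310:410];q=proj(tp,X[0])[0].astype(int);b=tp["pixels"][q[1]-30:q[1]+45,q[0]-37:q[0]+38];w=c["pixels"][0:235,240:400];print(q)
cv2.imwrite("pics/p16.png",np.hstack([cv2.resize(a,(400,400),interpolation=cv2.INTER_CUBIC),cv2.resize(b,(225,400)),cv2.resize(w,(175,400))])[:,:,::-1])
```

```text
28.9 [ 0.6113 -0.1204  0.063 ] 78.06 [-0.3 -0.8 -1.2] 0.01825680208617337
[[ 0.6453  0.0409  0.1075]
 [ 0.6184 -0.0861  0.1075]
 [ 0.606  -0.1448  0.1075]] [[353.9668 186.0605]
 [357.7444 224.9622]
 [359.7139 245.3282]] [[324.5918 166.5047]
 [366.4162 175.8114]
 [385.83   180.1391]]
entry [352.49   178.1728] [[314.4235 164.9701]] [[ 318.5675 -175.6259]]
[324 166]
```

View pics/p16.png

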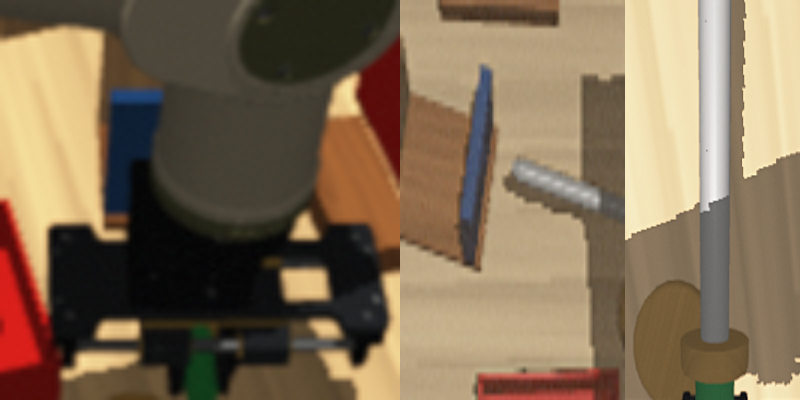

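The crop shows the tip at top-view pixel (325.3,166.4), against (324.6,166.5) predicted. The arm blocks the side view. The wrist view shows the shaft, so I fit its silhouette lines to get height, tilt and yaw in the tool frame.

```bash
cat >> h.py <<'E'
from scipy.optimize import least_squares
def edges(c,rows,lo=275,hi=370):
    im=cv2.GaussianBlur(c["pixels"],(0,0),.7).astype(float);o=[]
    for v in rows:
        q=(im[v,lo:hi,0]-im[v,lo:hi,2])/(im[v,lo:hi].max(1)+1);ctr=322-lo;m=np.median(q[ctr-5:ctr+6])
        def walk(st):
            bg=np.median(q[ctr+st*22:ctr+st*32:st]);t=(m+bg)/2;i=ctr
            while (q[i]-t)*(m-t)>0:
                i+=st
                if not 0<i<len(q)-1:return np.nan
            a,b=q[i-st],q[i];return i-st+st*(t-a)/(b-a)+lo
        o.append((v,walk(-1),walk(1)))
    return np.array(o)
def fitcyl(c,E,x0,rad=.007,free=(1,1,1,1)):
    """axis in tool frame: y=y0+ky*x, z=z0+kz*x"""
    H=np.array(c["hand_eye"])
    def cols(p):
        y0,ky,z0,kz=p;A=H[:3,:3].T@(np.array([0,y0,z0])-H[:3,3]);u=H[:3,:3].T@np.array([1,ky,kz]);u/=np.linalg.norm(u)
        d=A-u*(A@u);D=np.linalg.norm(d);e=d/D;sd=np.cross(u,e);o=[]
        for sg in(-1,1):
            n=e*(rad/D)+sg*sd*np.sqrt(1-(rad/D)**2)
            # n.ray=0 with undistorted ray (x,-yn,-1); yn from row approx
            K=np.array(c["camera_matrix"]);uv=np.c_[E[:,1 if sg<0 else 2],E[:,0]]
            w=cv2.undistortPoints(uv.reshape(-1,1,2),K,np.array(c["D"])).reshape(-1,2)
            o.append(np.nan_to_num((w[:,0]*n[0]-w[:,1]*n[1]-n[2])*K[0,0]/n[0]))
        return o
    def res(p):
        a,b=cols(p);g,h=cols(p)[::-1];# choose side assignment
        return np.r_[a,b]
    def res2(p): 
        return res(p)
    return least_squares(res2,x0,x_scale=[.001,.01,.001,.01],loss="soft_l1")
E
python3 - <<'E'
from h import *
np.set_printoptions(precision=4,suppress=True)
for k,rows in(("w9",range(172,222,3)),("w15",range(4,160,4)),("w16",range(4,190,4))):
    c,s=pickle.load(open(k+".pkl","rb"));E=edges(c,rows)
    # side check by sign
    f=fitcyl(c,E,[0,0,-.045,0])
    print(k,f.x,"rms",np.sqrt((f.fun**2).mean()),"tip y,z",f.x[0]+f.x[1]*.165,f.x[2]+f.x[3]*.165,"tilt deg",np.degrees(f.x[3]),"yaw",np.degrees(f.x[1]))
    print(E[::6].round(2).tolist())
E
```

```text
w9 [-0.0004  0.0002 -0.0474  0.0171] rms 0.07649678988074135 tip y,z -0.000337533453655087 -0.044590190025588 tilt deg 0.9775063308825928 yaw 0.012219154680692639
[[172.0, 308.07, 335.19], [190.0, 308.4, 334.67], [208.0, 308.67, 334.5]]
w15 [-0.0003  0.0002 -0.0552  0.1146] rms 0.20316842096091384 tip y,z -0.000299260770034746 -0.03624852990860463 tilt deg 6.5641497994504 yaw 0.01091161925899366
[[4.0, 307.0, 336.48], [28.0, 307.26, 336.59], [52.0, 307.6, 336.16], [76.0, 307.38, 336.39], [100.0, 307.7, 336.31], [124.0, 307.97, 336.04], [148.0, 308.41, 335.38]]
w16 [-0.0005  0.0021 -0.044   0.0424] rms 0.16658177457350395 tip y,z -0.00017877595472172344 -0.03703433350064294 tilt deg 2.4286336995725977 yaw 0.11922480160504975
[[4.0, 306.9, 336.59], [28.0, 307.35, 336.32], [52.0, 307.6, 335.78], [76.0, 307.86, 335.66], [100.0, 308.25, 335.32], [124.0, 307.87, 335.14], [148.0, 308.37, 334.82], [172.0, 308.37, 334.65]]
```

The fit shows the spindle drooped about 3° in the grip during the move; the tip is roughly 9 mm low. I average several shots, check for creep, and work out the pitch and height correction.

```bash
cat >> h.py <<'E'
BIAS=.0018
ENTRY=np.array([.6502,.0719,.105]);DIR=np.array([np.sin(np.radians(12)),np.cos(np.radians(12)),0])
def axis_now(n=6,rows=range(3,190,3),tipx=.165):
    from bench import r
    Es=[]
    for i in range(n):
        s=r.read_state();c=r.camera("wrist");Es.append(edges(c,rows))
    E=np.nanmedian(Es,axis=0);f=fitcyl(c,E,[0,0,-.045,0]).x
    P=pose(s);w=lambda x:(P@[x,f[0]+f[1]*x,f[2]+BIAS+f[3]*x,1])[:3]
    tip,bk=w(tipx),w(.035);u=(tip-bk)/np.linalg.norm(tip-bk)
    print("t",s["time"],"tcp",s["ee_pos"].round(4),"fit",f.round(4),"z@.09",(f[2]+.09*f[3]).round(4))
    print("tip",tip.round(4),"elev",np.degrees(np.arcsin(u[2])).round(2),"head",np.degrees(np.arctan2(u[1],u[0])).round(2))
    rel=tip-ENTRY;lat=np.array([DIR[1],-DIR[0],0]);print("tip vs entry: along %.1f lat %.1f up %.1f mm"%tuple(1e3*np.array([rel@DIR,rel@lat,rel[2]])))
    return s,f
E
python3 - <<'E'
from h import *
axis_now(3);axis_now(6)
E
```

```text
t 29.15 tcp [ 0.6107 -0.1205  0.0622] fit [-0.0005  0.0021 -0.044   0.0432] z@.09 -0.0401
tip [0.6447 0.0409 0.0972] elev -2.48 head 77.93
tip vs entry: along -31.4 lat 1.1 up -7.8 mm
t 29.45 tcp [ 0.6105 -0.1205  0.0617] fit [-0.0005  0.0021 -0.0441  0.044 ] z@.09 -0.0401
tip [0.6445 0.041  0.0967] elev -2.52 head 77.93
tip vs entry: along -31.4 lat 0.8 up -8.3 mm
```

Request:
play_rows(claw=[1,1,1,1,1], delta_pos=[[0,0,0],[0,0,0],[0,0,0],[0,0,0],[0,0,0]], delta_rot=[[0,0.006,0],[0,0.006,0],[0,0.005,0],[0,0,0],[0,0,0]])

```text
time: 30.0
ee_pos: [0.6104, -0.1208, 0.0616]
eef_rot: [0.777, 0.629, 0.021, -0.017]
ft_force: [0.0, -0.2, -1.1]
width: 0.0188
grip_force: 60.0
```

Run:
```python
from h import *
s,f=axis_now(6)
P=pose(s)
# alternative line: pivot at (0,-.0445)
k=(f[2]+BIAS+.09*f[3]+.0445)/.09
a=(P@[.165,f[0]+f[1]*.165,-.0445+k*.165,1])[:3];b=(P@[0,f[0],-.0445,1])[:3];print("alt tip",a,np.degrees(np.arcsin((a-b)[2]/.165)))
from bench import r
# top view: shaft centreline subpixel
t=r.camera("top")["pixels"].astype(float)
```

```text
t 30.25 tcp [ 0.6105 -0.1202  0.0617] fit [-0.0005  0.0017 -0.0434  0.0387] z@.09 -0.0399
tip [0.644  0.0393 0.1057] elev 0.84 head 77.98
tip vs entry: along -33.2 lat 0.7 up 0.7 mm
alt tip [0.64401772 0.03938158 0.10324204] -1.0072619519841148
```

Request:
play_rows(claw=[1,1,1,1,1,1], delta_pos=[[0.05,-0.0035,0.0027],[0.05,0,0.0027],[0.04,0,0.002],[0.025,0,0.0013],[0,0,0],[0,0,0]], delta_rot=[[0,0,0],[0,0,0],[0,0,0],[0,0,0],[0,0,0],[0,0,0]])

```text
time: 30.95
ee_pos: [0.6166, -0.0878, 0.0616]
eef_rot: [0.777, 0.63, 0.021, -0.017]
ft_force: [0.1, -1.0, -0.9]
width: 0.0188
grip_force: 60.0
```

Request:
play_rows(claw=[1,1,1,1], delta_pos=[[0.015,0,0.0008],[0.015,0,0.0008],[0,0,0],[0,0,0]], delta_rot=[[0,0,0],[0,0,0],[0,0,0],[0,0,0]])

```text
time: 31.35
ee_pos: [0.6167, -0.0875, 0.061]
eef_rot: [0.778, 0.628, 0.018, -0.015]
ft_force: [-4.0, -14.6, -1.8]
width: 0.0186
grip_force: 60.0
```

Run:
```python
from h import *
s,f=axis_now(4);print(s["ft_force"],s["torque"])
```

```text
t 31.5 tcp [ 0.6167 -0.0875  0.061 ] fit [-0.0004 -0.006  -0.0385 -0.0354] z@.09 -0.0417
tip [0.6497 0.0719 0.1114] elev 4.75 head 78.14
tip vs entry: along -0.1 lat -0.4 up 6.4 mm
[ -3.95517014 -13.27168025  -1.26818541] [-3.17521949  0.77667505  0.26561026]
```

Request:
play_rows(claw=[1,1,1,1,1], delta_pos=[[-0.04,0,-0.002],[-0.06,0,-0.003],[-0.03,0,-0.0016],[0,0,0],[0,0,0]], delta_rot=[[0,0,0],[0,0,0],[0,0,0],[0,0,0],[0,0,0]])

```text
time: 32.05
ee_pos: [0.6126, -0.1072, 0.0617]
eef_rot: [0.777, 0.629, 0.021, -0.017]
ft_force: [0.1, 0.7, -1.3]
width: 0.0181
grip_force: 60.0
```

```bash
cat >> h.py <<'E'
def widthk(c,E,z0,kz=None,rad=None):
    """with z0 known: solve rad (kz given) or kz (rad given) from silhouette"""
    def fun(p):
        k,rd=(kz,p[2]) if rad is None else (p[2],rad)
        H=np.array(c["hand_eye"]);K=np.array(c["camera_matrix"])
        A=H[:3,:3].T@(np.array([0,p[0],z0])-H[:3,3]);u=H[:3,:3].T@np.array([1,p[1],k]);u/=np.linalg.norm(u)
        d=A-u*(A@u);D=np.linalg.norm(d);e=d/D;sd=np.cross(u,e);o=[]
        for sg in(-1,1):
            n=e*(rd/D)+sg*sd*np.sqrt(1-(rd/D)**2)
            w=cv2.undistortPoints(np.c_[E[:,1 if sg<0 else 2],E[:,0]].reshape(-1,1,2),K,np.array(c["D"])).reshape(-1,2)
            o.append(np.nan_to_num((w[:,0]*n[0]-w[:,1]*n[1]-n[2])*K[0,0]/n[0]))
        return np.r_[o[0],o[1]]
    return least_squares(fun,[0,0,.007 if rad is None else 0],x_scale=[.001,.01,.001],loss="soft_l1")
E
python3 - <<'E'
from h import *
from bench import r
np.set_printoptions(precision=4,suppress=True)
c,s=pickle.load(open("w9.pkl","rb"))
f=widthk(c,edges(c,range(172,224,2)),-.0448,kz=0);rad=f.x[2];print("rad",rad,f.x,np.sqrt((f.fun**2).mean()))
c,s=pickle.load(open("w10.pkl","rb"));print("rad w10",widthk(c,edges(c,range(176,224,2)),-.0448,kz=0).x)
for k in("w15","w16"):
    c,s=pickle.load(open(k+".pkl","rb"))
    for rows in(range(4,100,3),range(100,165,3),range(4,165,3)):
        E=edges(c,rows)
        f=widthk(c,E,-.0444,rad=rad);print(k,f.x,np.degrees(f.x[2]),np.sqrt((f.fun**2).mean()))
Es=[]
for i in range(5): s=r.read_state();c=r.camera("wrist");Es.append(edges(c,range(4,165,3)))
E=np.nanmedian(Es,axis=0);pickle.dump((c,s),open("w17.pkl","wb"))
for lo,hi in((0,30),(30,60),(0,60)):
    f=widthk(c,E[lo:hi],-.0444,rad=rad);P=pose(s)
    tip=(P@[.165,f.x[0]+f.x[1]*.165,-.0444+f.x[2]*.165,1])[:3];rel=tip-ENTRY
    print("now",s["time"],s["ee_pos"].round(4),f.x,"tip",tip,"lat %.1f up %.1f"%(1e3*rel@[DIR[1],-DIR[0],0],1e3*rel[2]),"pitch tool",np.degrees(np.arcsin(P[2,0])),"kz deg",np.degrees(f.x[2]))
# top-view check of cheek and shaft
t=r.camera("top");print(E[::6].round(1).tolist())
P=pose(s);print("top pred cheek top centre",proj(t,np.array([.6514,.0776,.135])),"tip",proj(t,tip))
m=mask(t,(100,125),90,20,roi=(295,140,330,195));b=blobs(m)[0];print(quad(b).tolist())
E
```

```text
rad 0.007098273838161612 [-0.0004  0.0001  0.0071] 0.07279262379897952
rad w10 [-0.0004  0.0013  0.0072]
w15 [-0.0003 -0.0005  0.0353] 2.0197462840096705 0.2551035871476233
w15 [-0.0007  0.0057  0.0058] 0.33171853381727073 0.1786282592361605
w15 [-0.0004  0.0005  0.029 ] 1.6642766675313763 0.2619984831167993
w16 [-0.0003  0.0003  0.0648] 3.710623048038884 0.1437565843007465
w16 [-0.0008  0.0064  0.0822] 4.7096631356907706 0.15139068369355874
w16 [-0.0005  0.0017  0.0682] 3.9054866152460135 0.17151774510533618
now 32.25 [ 0.6126 -0.1069  0.0617] [-0.0001 -0.0032  0.063 ] tip [0.6456 0.0527 0.1045] lat -0.5 up -0.5 pitch tool 3.0751179607120007 kz deg 3.612454446149327
now 32.25 [ 0.6126 -0.1069  0.0617] [-0.0007  0.0037  0.0939] tip [0.6462 0.0528 0.0994] lat 0.0 up -5.6 pitch tool 3.0751179607120007 kz deg 5.378769987651132
now 32.25 [ 0.6126 -0.1069  0.0617] [-0.0004 -0.001   0.07  ] tip [0.6457 0.0527 0.1033] lat -0.4 up -1.7 pitch tool 3.0751179607120007 kz deg 4.013470239580397
[[4.0, 306.6, 335.8], [22.0, 306.9, 335.8], [40.0, 307.2, 335.8], [58.0, 307.5, 335.6], [76.0, 307.6, 335.4], [94.0, 307.8, 335.2], [112.0, 308.2, 335.1], [130.0, 308.4, 334.7], [148.0, 308.1, 334.7]]
top pred cheek top centre [[312.3481 162.1137]] tip [[320.7022 166.6387]]
[[307.23388671875, 175.81759643554688], [313.74676513671875, 148.46353149414062], [316.67596435546875, 149.16094970703125], [310.1630859375, 176.5150146484375]]
```

Run:
```python
from h import *
from bench import r
np.set_printoptions(precision=3,suppress=True)
D=pickle.load(open("v0.pkl","rb"));sd=D["side"]
lat=np.array([DIR[1],-DIR[0],0])
C=[ENTRY+lat*a+[0,0,b] for a in(-.045,.045) for b in(.03,-.09)]
print("side pred corners",proj(sd,C).tolist(),"hole",proj(sd,ENTRY))
px=sd["pixels"].astype(int)
for row in range(166,184,1): print(row," ".join("%d/%d"%(px[row,x,0],px[row,x,2]) for x in range(334,374,2)) if row in(172,188) else " ".join("%d/%d"%(px[row,x,0],px[row,x,2]) for x in range(346,364)))
t=r.camera("top");q=t["pixels"].astype(float)
d=np.abs(q[...,0]-q[...,2])/(q.max(2)+1)
for col in range(316,346,2):
    rows=np.arange(158,182);w=np.clip(.25-d[158:182,col],0,1)*(q[158:182,col].max(1)>90);print(col,(w.sum()).round(2),((w*rows).sum()/(w.sum()+1e-9)).round(2),end="; ")
c,s=pickle.load(open("w17.pkl","rb"));P=pose(s)
for k in(.063,.08): print("\n",k,[proj(t,(P@[x,-.0004-.001*x,-.0444+k*x,1])[:3])[0].round(2).tolist() for x in(.165,.13,.1,.08)])
```

```text
side pred corners [[336.9904242310461, 170.82400855252456], [334.97654025115355, 198.41717041381156], [369.7653867611877, 170.80526663147825], [364.97823777733095, 198.34328940699297]] hole [[352.49  178.173]]
166 94/27 97/26 99/27 100/26 101/28 100/26 100/27 99/27 98/27 95/26 93/27 89/26 86/25 81/26 77/25 75/29 76/40 92/56
167 67/69 68/68 70/68 70/68 70/69 70/69 70/70 68/69 69/70 68/70 65/70 63/69 62/70 59/71 56/71 56/72 57/77 71/84
168 33/102 33/102 34/102 33/101 33/101 34/103 33/103 34/104 34/104 35/105 34/106 33/106 33/106 32/106 32/105 33/106 33/106 35/106
169 27/104 28/104 26/103 27/104 27/105 27/105 27/105 28/105 29/106 29/107 28/107 29/107 28/108 28/107 29/108 29/108 28/107 28/107
170 21/84 23/84 20/83 22/84 20/84 21/84 23/86 23/86 23/86 23/87 23/88 23/88 23/87 22/87 24/87 23/87 22/87 23/88
171 12/47 13/47 13/47 11/46 14/47 12/48 13/49 15/50 12/48 13/50 13/51 14/51 13/50 14/51 15/50 12/49 12/51 14/50
172 152/76 71/37 17/43 12/43 14/45 13/45 12/44 11/44 12/43 12/44 12/44 12/46 12/45 11/44 13/46 13/45 12/47 16/47 161/96 222/125
173 12/45 11/45 12/45 13/45 12/45 12/45 13/45 13/4
[... 887 characters left out ...]
3/49 12/49 13/48 12/47 11/46 12/47 13/47 12/47 12/47 11/47 12/46 12/46
182 11/45 13/46 12/45 12/45 11/45 13/46 13/46 14/46 12/45 12/47 14/48 13/47 11/45 13/47 13/47 11/46 11/46 13/47
183 12/46 13/47 13/45 12/45 12/45 12/46 11/46 13/47 13/47 12/48 13/48 11/46 12/46 12/46 11/46 14/48 13/48 12/47
316 0.0 0.0; 318 0.0 0.0; 320 0.04 166.0; 322 0.76 166.49; 324 0.89 166.65; 326 0.85 167.27; 328 0.85 167.57; 330 0.91 168.18; 332 0.83 168.48; 334 0.92 169.18; 336 0.8 169.42; 338 0.83 169.95; 340 0.81 170.47; 342 0.91 170.79; 344 0.83 171.48; 
 0.063 [[320.72, 166.57], [331.97, 169.02], [341.63, 171.14], [348.09, 172.55]]

 0.08 [[320.67, 166.77], [331.92, 169.18], [341.58, 171.26], [348.04, 172.64]]
```

The side view puts the hole centre at (353,177.4), against (352.5,178.2) predicted. The push gave a pure axial force, so the tip met flat wood and the remaining doubt is its height. I level the spindle mechanically: rest the shaft on the cheek's top edge (z = 135 mm, so axis 142 mm) with the grip axis at the same height, letting it pivot level in the fingers.

Request:
play_rows(claw=[1,1,1,1,1,1,1,1], delta_pos=[[0.003,0,-0.06],[0.0054,0,-0.1],[0.005,0,-0.09],[0,0,0],[0.06,0,0.0032],[0.08,0,0.0043],[0.08,0,0.0043],[0,0,0]], delta_rot=[[0,0,0],[0,0,0],[0,0,0],[0,0,0],[0,0,0],[0,0,0],[0,0,0],[0,0,0]])

```text
time: 33.2
ee_pos: [0.6217, -0.0594, 0.1113]
eef_rot: [0.775, 0.631, 0.021, -0.018]
ft_force: [-0.5, 1.0, -1.0]
width: 0.0187
grip_force: 60.0
```

Request:
play_rows(claw=[1,1,1,1], delta_pos=[[0.001,0,0.01],[-0.001,0,0.01],[0,0,0],[0,0,0]], delta_rot=[[0,0,0],[0,0,0],[0,0,0],[0,0,0]])

```text
time: 33.6
ee_pos: [0.6215, -0.0649, 0.1075]
eef_rot: [0.777, 0.629, 0.021, -0.017]
ft_force: [-0.3, 0.9, -2.1]
width: 0.0181
grip_force: 60.0
```

Run:
```python
from h import *
from bench import r
Es=[]
for i in range(4): s=r.read_state();c=r.camera("wrist");Es.append(edges(c,range(40,165,3)))
E=np.nanmedian(Es,axis=0)
print(s["time"],s["ee_pos"],s["ft_force"],s["torque"]);print(widthk(c,E,-.0444,rad=.0071).x, E[::8].round(1).tolist())
```

```text
33.75 [ 0.62166647 -0.06454532  0.10776009] [ 0.68636564  0.47092246 -0.94313512] [-0.14977254 -0.03988658 -0.02817201]
[-0.00029087 -0.00152495  0.06244962] [[40.0, 306.3, 336.6], [64.0, 307.1, 335.5], [88.0, 307.8, 335.2], [112.0, 308.4, 334.8], [136.0, 308.6, 334.5], [160.0, 308.2, 334.7]]
```

Request:
play_rows(claw=[1,1,1,1], delta_pos=[[0,0,0.01],[0,0,0.01],[0,0,0],[0,0,0]], delta_rot=[[0,0,0],[0,0,0],[0,0,0],[0,0,0]])

```text
time: 34.2
ee_pos: [0.6216, -0.064, 0.1036]
eef_rot: [0.777, 0.629, 0.021, -0.017]
ft_force: [0.1, 0.3, -0.4]
width: 0.0186
grip_force: 60.0
```

Request:
play_rows(claw=[1,1,1,1], delta_pos=[[0,0,0.01],[0,0,0.01],[0,0,0],[0,0,0]], delta_rot=[[0,0,0],[0,0,0],[0,0,0],[0,0,0]])

```text
time: 34.6
ee_pos: [0.6217, -0.0638, 0.0996]
eef_rot: [0.777, 0.629, 0.021, -0.017]
ft_force: [0.8, 0.4, -0.9]
width: 0.0188
grip_force: 60.0
```

Request:
play_rows(claw=[1,1,1,1], delta_pos=[[0,0,0.012],[0,0,0],[0,0,0],[0,0,0]], delta_rot=[[0,0,0],[0,0,0],[0,0,0],[0,0,0]])

```text
time: 35.0
ee_pos: [0.6218, -0.0637, 0.0973]
eef_rot: [0.777, 0.629, 0.021, -0.017]
ft_force: [0.6, 0.7, -1.0]
width: 0.0187
grip_force: 60.0
```

Run:
```python
from h import *
from bench import r
Es=[]
for i in range(4): s=r.read_state();c=r.camera("wrist");Es.append(edges(c,range(40,165,3)))
E=np.nanmedian(Es,axis=0);P=pose(s)
print(s["time"],s["ee_pos"],s["ft_force"],s["torque"],np.degrees(np.arcsin(P[2,0])),(P@[0,0,-.0444,1])[2]);print(widthk(c,E,-.0444,rad=.0071).x, E[::8].round(1).tolist())
```

```text
35.15 [ 0.62179719 -0.0636916   0.0973428 ] [-0.13644552  0.57555345 -0.98515784] [-0.13933207 -0.02418943 -0.02285285] 3.0574687392459334 0.14167959341954495
[-0.00031271 -0.00088993  0.05525266] [[40.0, 306.3, 336.5], [64.0, 307.1, 335.9], [88.0, 307.8, 335.1], [112.0, 308.4, 335.2], [136.0, 308.6, 334.9], [160.0, 308.1, 334.7]]
```

No contact at level, so the tip is higher than thought. I keep lowering until contact shows in force or torque.

Request:
play_rows(claw=[1,1,1], delta_pos=[[0,0,0.01],[0,0,0],[0,0,0]], delta_rot=[[0,0,0],[0,0,0],[0,0,0]])

```text
time: 35.5
ee_pos: [0.6217, -0.0636, 0.0952]
eef_rot: [0.777, 0.629, 0.021, -0.017]
ft_force: [-0.1, -0.7, -2.1]
width: 0.0181
grip_force: 60.0
```

```bash
python3 -c "
from bench import r
s=r.read_state();print(s['ee_pos'],s['ft_force'],s['torque'])"
```

```text
[ 0.62171002 -0.06357598  0.09518157] [-0.07596794 -0.69209419 -2.06495256] [-0.18485422  0.01405587  0.02782295]
```

Request:
play_rows(claw=[1,1,1], delta_pos=[[0,0,0.01],[0,0,0],[0,0,0]], delta_rot=[[0,0,0],[0,0,0],[0,0,0]])

```text
time: 35.8
ee_pos: [0.6217, -0.0635, 0.0932]
eef_rot: [0.777, 0.629, 0.021, -0.017]
ft_force: [0.2, -0.3, -0.9]
width: 0.0189
grip_force: 60.0
```

```bash
python3 -c "
from bench import r
s=r.read_state();print(s['ee_pos'],s['ft_force'],s['torque'])"
```

```text
[ 0.62174654 -0.06351273  0.09320227] [ 0.20576424 -0.26064759 -0.92068472] [-0.14166956  0.00367351 -0.0011883 ]
```

Request:
play_rows(claw=[1,1,1], delta_pos=[[0,0,0.01],[0,0,0],[0,0,0]], delta_rot=[[0,0,0],[0,0,0],[0,0,0]])

```text
time: 36.1
ee_pos: [0.6218, -0.0634, 0.0913]
eef_rot: [0.777, 0.629, 0.021, -0.017]
ft_force: [-0.1, -1.1, -1.8]
width: 0.0185
grip_force: 60.0
```

```bash
python3 -c "
from bench import r
s=r.read_state();print(s['ee_pos'],s['ft_force'],s['torque'])
import pickle
pickle.dump((r.camera('wrist'),s),open('w20.pkl','wb'))
pickle.dump(r.camera('top'),open('t20.pkl','wb'))"
```

```text
[ 0.62177925 -0.06336154  0.09125473] [-0.08798397 -1.08146569 -1.78862527] [-0.16323943 -0.01629778  0.00477684]
```

Request:
play_rows(claw=[1,1,1], delta_pos=[[0,0,0.01],[0,0,0],[0,0,0]], delta_rot=[[0,0,0],[0,0,0],[0,0,0]])

```text
time: 36.5
ee_pos: [0.6219, -0.0633, 0.0893]
eef_rot: [0.777, 0.629, 0.021, -0.017]
ft_force: [-1.1, 0.2, -0.1]
width: 0.0189
grip_force: 60.0
```

```bash
python3 -c "
from bench import r
s=r.read_state();print(s['ee_pos'],s['ft_force'],s['torque'])"
```

```text
[ 0.62189897 -0.06331365  0.08933256] [-1.11016473  0.15472687 -0.06498414] [-0.12294684 -0.01305573 -0.01734559]
```

Request:
play_rows(claw=[1,1,1], delta_pos=[[0,0,0.01],[0,0,0],[0,0,0]], delta_rot=[[0,0,0],[0,0,0],[0,0,0]])

```text
time: 36.8
ee_pos: [0.6219, -0.0632, 0.0874]
eef_rot: [0.777, 0.629, 0.021, -0.017]
ft_force: [-0.3, -0.4, 1.0]
width: 0.0184
grip_force: 60.0
```

```bash
python3 -c "
from bench import r
s=r.read_state();print(s['ee_pos'],s['ft_force'],s['torque'])"
```

```text
[ 0.62192548 -0.06324398  0.08735145] [-0.28420611 -0.3594915   0.97349261] [-0.08771518 -0.00714803  0.03907468]
```

Contact came at TCP z ≈ 90 mm, which means the spindle lies exactly along the tool's x axis. There was no droop, and my pitch had lifted the tip. I retreat, undo the pitch and line up level.

Request:
play_rows(claw=[1,1,1,1,1,1,1,1], delta_pos=[[0,0,-0.05],[-0.07,0,-0.004],[-0.08,0,-0.004],[-0.06,0,-0.003],[0,0,0],[0,0,0],[0,0,0],[0,0,0]], delta_rot=[[0,0,0],[0,0,0],[0,0,0],[0,0,0],[0,-0.006,0],[0,-0.006,0],[0,-0.005,0],[0,0,0]])

```text
time: 37.6
ee_pos: [0.6133, -0.1028, 0.0974]
eef_rot: [0.776, 0.631, -0.0, 0.0]
ft_force: [-0.2, 0.8, -1.4]
width: 0.0191
grip_force: 60.0
```

Request:
play_rows(claw=[1,1], delta_pos=[[0,0,0],[0,0,0]], delta_rot=[[0,0,0],[0,0,0]])

```text
time: 37.8
ee_pos: [0.6131, -0.1047, 0.0972]
eef_rot: [0.777, 0.63, 0.0, 0.0]
ft_force: [0.4, 0.0, -0.8]
width: 0.0187
grip_force: 60.0
```

Run:
```python
from h import *
from bench import r
Es=[]
for i in range(4): s=r.read_state();c=r.camera("wrist");Es.append(edges(c,range(10,165,3)))
E=np.nanmedian(Es,axis=0);f=widthk(c,E,-.0444,rad=.0071).x;print(f)
T=ENTRY-DIR*(.165+.012);lat=np.array([DIR[1],-DIR[0],0])
T=T-lat*(f[0]+f[1]*.165);T[2]=.0606
print(s["time"],s["ee_pos"],theta(s["eef_rot"]),"target",T);plan(T,78,.06)
```

```text
[-0.00045047  0.00228824  0.06717655]
37.95 [ 0.61302057 -0.10502467  0.09721895] 78.0313860599643 target [ 0.61347095 -0.10124728  0.0606    ]
1 rows; rot [0.0, 0.0, 0.0002]
pos [[0.019, -0.002, 0.183]]
```

Request:
play_rows(claw=[1,1,1,1,1], delta_pos=[[0,-0.002,0.06],[0,0,0.08],[0,0,0.043],[0,0,0],[0,0,0]], delta_rot=[[0,0,0],[0,0,0],[0,0,0],[0,0,0],[0,0,0]])

```text
time: 38.5
ee_pos: [0.6125, -0.1047, 0.0603]
eef_rot: [0.777, 0.63, -0.0, -0.0]
ft_force: [0.4, 0.1, -2.3]
width: 0.0186
grip_force: 60.0
```

Request:
play_rows(claw=[1,1,1,1,1], delta_pos=[[0.03,0,0],[0.03,0,0],[0.03,0,0],[0,0,0],[0,0,0]], delta_rot=[[0,0,0],[0,0,0],[0,0,0],[0,0,0],[0,0,0]])

```text
time: 39.0
ee_pos: [0.6165, -0.0869, 0.0608]
eef_rot: [0.777, 0.63, 0.0, 0.0]
ft_force: [-0.7, 0.0, -1.1]
width: 0.0188
grip_force: 60.0
```

Request:
play_rows(claw=[1,1,1,1], delta_pos=[[0.015,0,0],[0.015,0,0],[0,0,0],[0,0,0]], delta_rot=[[0,0,0],[0,0,0],[0,0,0],[0,0,0]])

```text
time: 39.4
ee_pos: [0.6176, -0.0813, 0.0606]
eef_rot: [0.777, 0.63, -0.0, 0.0]
ft_force: [-1.0, -1.3, -0.6]
width: 0.019
grip_force: 60.0
```

In the hole: the tip is past the face with no force. I continue in stages.

Request:
play_rows(claw=[1,1,1,1,1,1], delta_pos=[[0.03,0,0],[0.04,0,0],[0.04,0,0],[0.03,0,0],[0,0,0],[0,0,0]], delta_rot=[[0,0,0],[0,0,0],[0,0,0],[0,0,0],[0,0,0],[0,0,0]])

```text
time: 40.0
ee_pos: [0.6234, -0.0538, 0.0606]
eef_rot: [0.777, 0.63, -0.0, 0.0]
ft_force: [0.8, -0.0, -0.2]
width: 0.0185
grip_force: 60.0
```

Request:
play_rows(claw=[1,1,1,1,1,1], delta_pos=[[0.04,0,0],[0.05,0,0],[0.05,0,0],[0.04,0,0],[0,0,0],[0,0,0]], delta_rot=[[0,0,0],[0,0,0],[0,0,0],[0,0,0],[0,0,0],[0,0,0]])

```text
time: 40.6
ee_pos: [0.6309, -0.0185, 0.0606]
eef_rot: [0.777, 0.63, -0.0, 0.0]
ft_force: [0.7, -0.6, -1.4]
width: 0.0185
grip_force: 60.0
```

Run:
```python
from h import *
from bench import r
s=r.read_state();print(s["time"],s["ee_pos"],theta(s["eef_rot"]),s["ft_force"],s["torque"])
rel=s["ee_pos"]-ENTRY;print("tip depth",rel@DIR+.165,"lat",rel@[DIR[1],-DIR[0],0])
```

```text
40.6 [ 0.63088722 -0.01849225  0.06057216] 78.08124501247708 [ 0.69448856 -0.61256473 -1.36272145] [-0.10897606 -0.09567536  0.01490754]
tip depth 0.07256768587863445 lat -9.71453243194427e-05
```

Request:
play_rows(claw=[1,1,1,1,1,1], delta_pos=[[0.04,0,0],[0.03,0,0],[0.03,0,0],[0.03,0,0],[0,0,0],[0,0,0]], delta_rot=[[0,0,0],[0,0,0],[0,0,0],[0,0,0],[0,0,0],[0,0,0]])

```text
time: 41.2
ee_pos: [0.6363, 0.0068, 0.0606]
eef_rot: [0.777, 0.63, -0.0, 0.0]
ft_force: [1.1, -0.8, -2.1]
width: 0.0185
grip_force: 60.0
```

Request:
play_rows(claw=[1,1,1,1,1], delta_pos=[[0.03,0,0],[0.03,0,0],[0.03,0,0],[0,0,0],[0,0,0]], delta_rot=[[0,0,0],[0,0,0],[0,0,0],[0,0,0],[0,0,0]])

```text
time: 41.7
ee_pos: [0.64, 0.0246, 0.0606]
eef_rot: [0.777, 0.63, -0.0, 0.0]
ft_force: [0.1, 0.4, -0.1]
width: 0.0184
grip_force: 60.0
```

Request:
play_rows(claw=[1,1,1,1,1], delta_pos=[[0.025,0,0],[0.02,0,0],[0.01,0,0],[0,0,0],[0,0,0]], delta_rot=[[0,0,0],[0,0,0],[0,0,0],[0,0,0],[0,0,0]])

```text
time: 42.2
ee_pos: [0.6423, 0.0351, 0.0606]
eef_rot: [0.777, 0.63, -0.0, 0.0]
ft_force: [0.3, 0.2, -0.9]
width: 0.0185
grip_force: 60.0
```

Request:
play_rows(claw=[1,1,1,1], delta_pos=[[0.01,0,0],[0.01,0,0],[0,0,0],[0,0,0]], delta_rot=[[0,0,0],[0,0,0],[0,0,0],[0,0,0]])

```text
time: 42.6
ee_pos: [0.6428, 0.0367, 0.0603]
eef_rot: [0.777, 0.629, -0.001, 0.001]
ft_force: [-2.3, -7.0, -0.8]
width: 0.0186
grip_force: 60.0
```

Request:
play_rows(claw=[1,1,1,1], delta_pos=[[0.01,0,0],[0.01,0,0],[0,0,0],[0,0,0]], delta_rot=[[0,0,0],[0,0,0],[0,0,0],[0,0,0]])

```text
time: 43.0
ee_pos: [0.6427, 0.0366, 0.0602]
eef_rot: [0.778, 0.628, -0.004, 0.002]
ft_force: [-7.7, -16.0, 4.4]
width: 0.0187
grip_force: 60.0
```

Collar is home with about 18 N of axial reaction. I ease down 1.8 mm so the shaft rests in the holes, keep the light push and release.

Request:
play_rows(claw=[1,1,1,1], delta_pos=[[0,0,0.005],[0,0,0.004],[0,0,0],[0,0,0]], delta_rot=[[0,0,0],[0,0,0],[0,0,0],[0,0,0]])

```text
time: 43.4
ee_pos: [0.6433, 0.0365, 0.0591]
eef_rot: [0.778, 0.628, -0.003, 0.002]
ft_force: [-8.0, -16.5, 7.9]
width: 0.0185
grip_force: 60.0
```

Request:
play_rows(claw=[0.7,0.6,0.5,0.5,0.5,0.5,0.5,0.5], delta_pos=[[0,0,0],[0,0,0],[0,0,0],[0,0,0],[0,0,0],[0,0,0],[0,0,0],[0,0,0]], delta_rot=[[0,0,0],[0,0,0],[0,0,0],[0,0,0],[0,0,0],[0,0,0],[0,0,0],[0,0,0]], squeeze=10)

```text
time: 44.2
ee_pos: [0.6439, 0.043, 0.0588]
eef_rot: [0.777, 0.63, 0.0, 0.0]
ft_force: [-0.5, -0.6, -1.0]
width: 0.0433
grip_force: 0.0
```

Run:
```python
from h import *
np.set_printoptions(precision=4,suppress=True)
c,s=shot("w30")
for nm,h in(("green",(45,85)),("brass",(15,28)),("blue",(100,125))):
    for b in blobs(mask(c,h,90,20,roi=(270,60,380,234)))[:2]: print(nm,cv2.boundingRect(b))
P=[(y,proj(c,ENTRY+DIR*y/1e3+[0,0,-.002],s)[0].round(1).tolist()) for y in(0,-10,-60)];print(P,"collar top",proj(c,ENTRY+[0,0,.015],s),proj(c,ENTRY-DIR*.01+[0,0,.015],s))
```

```text
44.2 [0.6439 0.043  0.0588] 78.05 [-0.5 -0.6 -1. ] 0.0433045404356074
brass (295, 231, 71, 3)
brass (270, 60, 18, 3)
blue (270, 166, 110, 66)
[(0, [322.6, 209.4]), (-10, [322.6, 226.4]), (-60, [322.5, 303.0])] collar top [[322.723 219.453]] [[322.6888 238.2756]]
```

Request:
play_rows(claw=[0.5,0.4,0.3,0.2,0.2,0.2,0.2,0.2], delta_pos=[[0,0,-0.06],[0,0,-0.12],[0,0,-0.2],[0,0,-0.2],[-0.15,0,-0.1],[-0.2,0,0],[-0.15,0,0],[0,0,0]], delta_rot=[[0,0,0],[0,0,0],[0,0,0],[0,0,0],[0,0,0],[0,0,0],[0,0,0],[0,0,0]])

```text
time: 45.05
ee_pos: [0.6228, -0.061, 0.1958]
eef_rot: [0.779, 0.627, -0.001, 0.001]
ft_force: [0.2, -0.6, 0.7]
width: 0.0696
grip_force: 0.0
```

Request:
play_rows(claw=[0.2,0.2], delta_pos=[[0,0,0],[0,0,0]], delta_rot=[[0,0,0],[0,0,0],[0,0,0]])

```text
validation failed for argument at $.de...
```

Run:
```python
from h import *
from bench import r
np.set_printoptions(precision=4,suppress=True)
c,s=shot("w31",1)
for nm,h,v in(("green",(45,85),15),("brass",(12,30),30),("blue",(100,125),20)):
    for b in blobs(mask(c,h,80,v,roi=(290,20,350,232)))[:3]: print(nm,cv2.boundingRect(b),np.round(cv2.minAreaRect(b)[0],1))
for y,z in((0,-.002),(-10,-.002),(-60,-.002),(0,.015),(-10,.015),(-10,.008),(-60,.008),(130,-.002),(104,-.002)): print(y,z,proj(c,ENTRY+DIR*y/1e3+[0,0,z],s)[0].round(1))
px=c["pixels"]; col=int(proj(c,ENTRY+[0,0,.015],s)[0][0])
for row in range(20,200,1):
    if row>60: print(row,px[row,col].tolist(),end="  ")
```

```text
45.05 [ 0.6228 -0.061   0.1958] 77.64 [ 0.2 -0.6  0.7] 0.06955184515116528
green (309, 67, 22, 57) [319.5  95. ]
brass (290, 74, 60, 158) [319.5 152.5]
brass (302, 52, 36, 19) [319.5  61. ]
brass (327, 20, 23, 11) [338.  25.]
blue (290, 31, 60, 43) [319.5  52. ]
0 -0.002 [320.2  57.2]
-10 -0.002 [320.3  68.8]
-60 -0.002 [320.7 123.9]
0 0.015 [320.1  52.6]
-10 0.015 [320.2  65. ]
-10 0.008 [320.2  66.6]
-60 0.008 [320.6 123.8]
130 -0.002 [ 318.9 -114.1]
104 -0.002 [319.2 -76.9]
61 [231, 189, 111]  62 [230, 185, 106]  63 [235, 191, 111]  64 [209, 160, 92]  65 [129, 97, 59]  66 [79, 54, 35]  67 [75, 152, 88]  68 [80, 186, 107]  69 [86, 188, 111]  70 [85, 186, 110]  71 [87, 187, 111]  72 [85, 184, 108]  73 [87, 187, 110]  74 [85, 186, 110]  75 [88, 187, 112]  76 [87, 188, 112]  77 [88, 189, 113]  78 [87, 189, 112]  79 [89, 190, 113]  80 [91, 191, 115]  81 [91, 192, 115]  82 [89, 191, 113]  83 [91, 193, 116]  84 [91, 193, 115]  85 [91, 192, 116]  86 [92, 193, 116]  87 [93, 195, 118]  88 [94, 194, 118]  89 [93, 194, 117]  90 [95, 196, 119]  91 [94, 196, 119]  92 [96, 197, 120]  93 [97, 198
[... 1436 characters left out ...]
 114, 90]  166 [132, 115, 91]  167 [131, 112, 88]  168 [133, 115, 90]  169 [131, 112, 88]  170 [132, 113, 91]  171 [131, 112, 88]  172 [132, 113, 89]  173 [132, 113, 88]  174 [131, 113, 89]  175 [130, 110, 86]  176 [131, 111, 89]  177 [134, 114, 90]  178 [134, 114, 92]  179 [130, 111, 87]  180 [132, 112, 91]  181 [133, 113, 90]  182 [129, 110, 88]  183 [130, 111, 89]  184 [133, 112, 91]  185 [131, 113, 89]  186 [133, 114, 90]  187 [128, 109, 87]  188 [118, 100, 80]  189 [173, 143, 110]  190 [243, 219, 167]  191 [246, 229, 181]  192 [242, 224, 178]  193 [241, 224, 178]  194 [241, 224, 177]  195 [242, 224, 178]  196 [242, 224, 176]  197 [242, 225, 178]  198 [244, 227, 183]  199 [249, 234, 188]
```

Run:
```python
from h import *
from bench import r
c,s=pickle.load(open("w31.pkl","rb"));px=c["pixels"]
for col in(312,320,328,345): print(col,[(row,px[row,col].tolist()) for row in range(42,58)])
t=r.camera("top");sd=r.camera("side")
for nm,X in(("tip",ENTRY+DIR*.130+[0,0,-.002]),("exit",ENTRY+DIR*.104)): print(nm,proj(t,X)[0].round(1))
q=t["pixels"].astype(int)
p=proj(t,ENTRY+DIR*.130+[0,0,-.002])[0].astype(int)
for row in range(p[1]-3,p[1]+4): print(row,[q[row,x].tolist() for x in range(p[0]-4,p[0]+8,1)])
for b in blobs(mask(t,(5,16),120,50,roi=(305,195,370,262)),8)[:2]: print("pipe top-view",cv2.boundingRect(b),onz(t,[cv2.minAreaRect(b)[0]],.145))
```

```text
312 [(42, [60, 101, 152]), (43, [64, 103, 153]), (44, [65, 105, 154]), (45, [62, 101, 153]), (46, [62, 104, 158]), (47, [58, 99, 151]), (48, [29, 41, 55]), (49, [32, 47, 64]), (50, [28, 45, 66]), (51, [24, 42, 66]), (52, [52, 56, 65]), (53, [158, 126, 82]), (54, [227, 174, 100]), (55, [217, 168, 98]), (56, [217, 169, 98]), (57, [217, 170, 99])]
320 [(42, [63, 101, 156]), (43, [62, 101, 154]), (44, [60, 100, 155]), (45, [60, 100, 155]), (46, [68, 107, 164]), (47, [64, 104, 157]), (48, [21, 28, 40]), (49, [28, 41, 57]), (50, [26, 44, 64]), (51, [12, 38, 65]), (52, [100, 83, 70]), (53, [212, 164, 95]), (54, [243, 203, 116]), (55, [236, 197, 113]), (56, [234, 194, 111]), (57, [233, 191, 112])]
328 [(42, [62, 102, 158]), (43, [62, 102, 157]), (44, [62, 102, 158]), (45, [65, 106, 161]), (46, [58, 101, 158]), (47, [59, 93, 140]), (48, [28, 39, 54]), (49, [31, 46, 67]), (50, [28, 45, 68]), (51, [25, 44, 67]), (52, [37, 47, 65]), (53, [152, 120, 79]), (54, [226, 173, 98]), (55, [207, 161, 94]), (56, [200, 156, 90]), (57, [200, 155, 91])]
345 [(42, [62, 102, 155]), (43, [60, 101, 155]), (44, [
[... 1219 characters left out ...]
, 132], [160, 150, 137], [143, 141, 138], [151, 150, 145], [151, 151, 145], [150, 148, 141], [149, 145, 142], [139, 138, 135], [160, 139, 117]]
157 [[192, 169, 134], [191, 168, 133], [193, 171, 134], [171, 154, 123], [146, 138, 130], [142, 138, 136], [166, 163, 158], [182, 180, 174], [188, 186, 181], [182, 182, 176], [175, 172, 164], [176, 154, 130]]
158 [[196, 175, 138], [194, 174, 136], [196, 172, 137], [197, 173, 136], [168, 151, 121], [133, 125, 116], [142, 140, 136], [157, 155, 148], [159, 156, 151], [157, 156, 153], [168, 154, 138], [172, 145, 109]]
pipe top-view (313, 205, 48, 49) [[0.45114307 0.00354567 0.145     ]]
pipe top-view (315, 207, 15, 3) [[0.51181862 0.04644274 0.145     ]]
```

The shaft shows past the plain cheek at the predicted pixel. The collar front and handle end match the home position to within about 0.5 mm. The pipe stood in the crate when the gripper left it.

```bash
python3 -c "
from bench import r
print(r.close_job())"
```

```text
the job is handed in; nothing more can be done
None
```

The job is handed in: the pipe stands in the red crate and the spindle is through both cheeks with its collar home against the blue cheek, using about 45 s of the 72 s; the hand-in call returned no verdict.

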